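Load the dry box through its sprung flap

TASK

Put the orange pump cassette and the cuvette carton that lie to the right of the dry box into it: set them on the box's steel infeed tray and, with the white push block, push both through the sprung flap until the flap has fallen fully shut behind them. Keep the cassette and the carton right side up, then stand the push block back on the bench beside the tray, off it and out of the box, and leave the other things on the bench undisturbed.

Things in the scene. Friction and masses are not known exactly. Their poses are not given: they have to be found in the camera images.
- dry_box: Fixed bench dry box with clear windows and white front, 190 mm wide, 98 high, 224 deep, steel infeed tray before it. Origin: on the bench top under the middle of the shut flap; x points inward along tray and port, y to the left along the front, z up. The white front's outer face is at x = -4 mm; gauge and hinge brackets on it stand out to x = -13 mm.
- tray (a point): Middle of the infeed tray's surface, 80 mm before the flap plane. Tray and floor inside are one level surface 6 mm above the bench. The tray runs 172 mm out from the flap plane, 150 mm wide. Guide rails 15 mm high leave a lane 130 mm wide for the 120 mm next to the port, then flare to about 143 mm at 165 mm out.
- port (a point): Middle of the port's sill, on the floor surface (6 mm above the bench), in the flap plane; axes as dry_box. The port is 130 mm wide and 52 mm high.
- inside (a point): Middle of the floor inside, 133 mm past the flap plane. The space is 176 mm wide, over 65 mm high, and ends at the back wall 213 mm past the flap plane. A part must lie wholly more than 49 mm past the flap plane before the flap can shut; that leaves 164 mm for the load, so both parts fit one behind the other if at least one lies crosswise in the lane.
- flap_edge (a point): Middle of the lower edge of the blue flap (124 mm wide, 48 mm long, hung by its upper edge 58 mm above the bench; the lower edge clears the floor by 4 mm). Moves with the flap.
- flap (a joint): Hinge of the blue flap. 0 = hanging shut; grows as it swings inward and up, to 1.5 rad; it cannot swing outward. A light spring and its weight shut it, with 0.3 to 1.5 N at its lower edge. It rides on top of whatever is under it and drops when that has passed.
- push_block: Loose push block, 0.25 kg: flat white board 150 mm long (its x), 80 wide, 22 thick, with a black upright grip near its rear. Origin: centre of the board's underside; x points to its front edge (nose), z up. Grip: 44 mm long (x), 22 thick (y), centred 40 mm behind the origin, its top 94 mm above the underside. The flap rides on its flat top and drops shut as it is drawn out.
- push_nose (a point): Middle of the push block's front edge, 75 mm ahead of its origin, 11 mm above its underside.
- push_grip (a point): Point to hold in the push block's grip, 115 mm behind the nose, 75 mm above the underside; pinch it across its 22 mm (y). The block starts left of the tray; further left stands a tall white analyser (its near right corner at about x = 0.43, y = 0.46 m).
- cassette: Loose orange pump cassette, 0.16 kg, lying flat near the box (not the like one far right, out of reach). Origin: on its underside; its body reaches from x = -42 to +56 mm and y = -31 to +31 mm (so its middle is 7 mm along +x from the origin), 27 mm high with a round boss to 31 mm; two short white nozzles stick out at the -x end to -56 mm. Grasp it across its 62 mm (y).
- carton: Loose small pale carton of cuvettes, 0.05 kg, 45 mm (x) by 85 mm (y) and 28 mm high. Origin: centre of its underside. Grasp it across its 45 mm (x).
- wash_bottle: Bystander, to be left where it is: white plastic wash bottle with a red cap and bent spout, 199 mm tall. Origin: on its underside, middle.
- beaker: Bystander, to be left where it is: clear beaker, 54 mm across and 70 mm tall. Origin: on its underside, middle.
- lab_timer: Bystander, to be left where it is: white bench timer with coloured keys, 66 x 62 x 18 mm. Origin: on its underside, middle.
- tape: Bystander, to be left where it is: roll of beige tape lying flat, 100 mm across, 25 mm high. Origin: on its underside, middle.
- grease_tub: Bystander, to be left where it is: white tub with a blue lid, 52 mm across, 42 mm high, standing before the tall incubator, whose flat front is at x = 0.56 m for y < -0.24 m. Origin: on its underside, middle.
- marker_pen: Bystander, to be left where it is: red pen lying flat, 145 mm long, 9 mm high. Origin: on its underside, middle.
Things that resemble listed ones, but are neither listed nor needed, are in the scene too. What is shaped like the carton but blue is not meant.

How it is judged:
By the outcome, as a careful person would: the job done as asked, in the order asked, and still so for the second after the job is handed in, with the robot touching nothing.
It also fails if it takes over 72 s, if anything falls off the work surface, if the arm or the gripper's body presses on something with over 40 N, if the wrist force passes 120 N, or if a joint passes its speed limit or range.

ROBOT

A 7-joint arm with a two-finger parallel gripper is mounted at the origin on a cart in front of the work surface, level with it; the furniture and walls round the work are solid. World frame = base frame: x ahead of the robot, y to its left, z up, the work surface at z = 0. Lengths are in mm, angles in rad, forces in N, time in s.
With the tool pointing down it reaches from about 400 to 875 mm from the base axis. Payload 4.4 kg.
Tool frame: the origin (TCP) lies at the very end of the fingers, on their centre line; the grasp point (between the pads) lies 19 mm behind it (grip_depth is the distance from the TCP to the grasp point, in mm); z points along the fingers, y is the direction in which the jaws open and shut (so a half turn about z gives the same grasp; the last joint's range is limited). The gripper opens to 85 mm and grips with 20 to 120 N. Pads are 22 mm wide; open, the fingers measure 114 mm over their backs; the gripper's body (76 mm by 85 mm) begins 54 mm behind the grasp point. The pads swing forward as they close: fully open they stand 13 mm farther back than shut.
Start: joints at [-1.318, 0.628, 0.038, 1.517, -0.027, 0.996, -0.02], TCP at [203.704, 617.27, 231.313] pointing down, gripper open.
Joint ranges: [-3.06, 3.06], [-0.37, 2.12], [-1.25, 1.32], [0.18, 2.47], [-1.1, 4.24], [0.23, 1.98], [-2.94, 2.94]. Speed limits (rad/s): [2.57, 2.57, 3.14, 3.14, 3.14, 3.14, 3.14].

INTERFACE

Orientations are given as [roll, pitch, yaw] about the fixed x, y, z axes, in that order (R = Rz(yaw) Ry(pitch) Rx(roll)).
In Python, from cell import read_state, get_image, finish_job, recognise, outline_of, grip_depth gives the robot as it stands. The module is installed in compiled form; this text tells all that it offers.
- The arm moves only by the tool send_rows, never from a script. Its argument "rows" is a list of rows, each a list of 5 numbers: the gripper command: -1 is shut, 1 is fully open, values between are in proportion, then the shift along the tool's x, y, z in m, then the turn about the tool's z in rad. In form: [[claw, tx, ty, tz, roll], ...]. A call has 1 to 12 rows; each row shifts and turns the pose as measured when the row begins, along the tool's axes as they then stand; what a row does not reach is not made up. A row lasts 1/12 s, in which the tool goes at most 41.7 mm and 7.16 degrees, less where a joint would pass 70% of its speed; a pose out of reach is approached as far as the arm can. A call with a gripper value outside its range is refused whole. The fingers move at their own pace and stop on an object; the grip force is fixed at half the most. Time passes only in rows, so rows that do not move let the fingers close. It gives the time, the measured TCP pose, the force and the opening at its end, in the units of the state.
- read_state(): the state, without advancing time (a new reading comes with each control period).
- get_image(name): name is "scene" or "top" or "wrist"; returns a dict with "image" (420x560x3 uint8, blue, green, red), "z_map" (420x560 float32, mm along the optical axis (not along the pixel's ray), 0 where there is no reading), "K" (3x3 intrinsics, pixels), "R" (3x3) and "t" (3): a world point X has camera coordinates R X + t; the wrist camera has in their place "tool_from_camera" (4x4, takes a point from camera to tool coordinates, whose origin is the TCP and whose axes are the flange's). Camera axes: x right, y down, z forward; pixel columns grow to the right and rows downward; lengths in mm; the calibration is good to about 2 mm. A picture is of the moment at which its call begins: read the wrist's pose just before it.
- finish_job(): hands the job in, once; it reports no verdict.
Trained networks look in a picture, given as the dict that the camera call returned (one of the last four; its "shot" number tells which), for a name from the list of things; names that differ only in an ending like _2 or _b are one class to them, and where a whole thing is asked for, a point or a joint stands for the part that bears it (a point fixed in the world has none). Each returns a list of dicts, best first, with "score" (0 to 1); they miss things now and then, are a little off and sometimes report something else, mostly with a low value. They report only what shows in the picture. A call takes as long as a camera call. They do not tell look-alikes from the thing itself.
- recognise(picture, query): "box" ([left, top, right, bottom] in pixels, round what is visible of it).
- outline_of(picture, query): "mask" (420x560 bool, what is visible of it) and "box" ([left, top, right, bottom] in pixels, round what is visible of it).
The state is a dict: "clock": time; "qpos": joint angles; "qd": joint speeds; "tau": joint torques, N m; "eef_pos": TCP position; "tool_rot": TCP orientation; "force": force on the tool from outside, world axes, zero at the start; "torque": the same for the moment, N m; "width": finger opening in mm.
Only numpy, scipy, OpenCV 4.12 (cv2) and the standard library are available. Lean on these libraries where they do the work, as an engineer would, in place of code of your own. Each camera call takes 0.05 s, during which the arm holds its last target.

## Working session

There is one attempt and no reset: what is moved stays moved. The work goes in short steps, Python scripts to look and compute and a tool call to move; the robot and the scene stay as the last step left them, time stands still between calls to the robot, and variables do not carry over. Pictures are saved under pics/ and viewed, and the job is handed in when it is done.

Besides the shell and the picture viewer there is one more tool, called after "Emit:" as name([rows], argument=value, ...), one row to a line, values as JSON. send_rows: Moves the arm, as the interface text tells. Its arguments: {"type":"object","properties":{"rows":{"type":"array"}},"required":["rows"]}

```bash
mkdir -p pics; cat > h.py <<'E'
import numpy as np, cv2
from cell import *
def snap(name,fn=None):
    p=get_image(name)
    if fn: cv2.imwrite('pics/'+fn,p['image'])
    return p
def pts(p,T=None):
    K=p['K'];z=p['z_map'].astype(float);h,w=z.shape
    u,v=np.meshgrid(np.arange(w),np.arange(h))
    c=np.stack([(u-K[0,2])/K[0,0]*z,(v-K[1,2])/K[1,1]*z,z],-1)
    if T is None: X=(c-p['t'])@p['R']
    else: X=c@T[:3,:3].T+T[:3,3]
    X[z<=0]=np.nan
    return X
E
python3 - <<'E'
from h import *
s=read_state();print(s)
for n in('scene','top'):
    p=snap(n,n+'1.png');print(n,p['K'].tolist(),p['R'].round(3).tolist(),p['t'])
    for q in('dry_box','push_block','cassette','carton','flap'):
        print(q,[(round(d['score'],2),np.round(d['box']).tolist()) for d in recognise(p,q)][:5])
p=snap('wrist','wrist1.png');print(p['tool_from_camera'].round(3).tolist(),p['K'].tolist())
E
```

```text
{'clock': 0.0, 'qpos': array([-1.31782004,  0.62936294,  0.03840825,  1.51840812, -0.02704533,
        0.99627778, -0.02000326]), 'qd': array([ 0.00015269, -0.00017538,  0.00144197,  0.00042212, -0.00062986,
       -0.00073073, -0.00148409]), 'tau': array([ 1.49327479e-04, -5.63412237e+01,  1.22614201e+00, -1.93449587e+01,
        1.09730568e-02,  1.04677887e-02, -1.42404573e-06]), 'eef_pos': array([203.45365696, 616.66121025, 230.36472638]), 'tool_rot': array([-3.13965263e+00, -3.05430138e-05,  2.82281476e+00]), 'force': array([-0.79495176, -0.32204112, -0.21019654]), 'torque': array([-0.06663679,  0.00834991, -0.06403437]), 'width': 85.41132896640569}
scene [[391.20897999886677, 0.0, 280.4096439824863], [0.0, 391.20897999886677, 209.4788428642799], [0.0, 0.0, 1.0]] [[0.789, -0.614, -0.008], [-0.45, -0.57, -0.688], [0.418, 0.546, -0.726]] [-528.91053393  206.38039973 1122.97741479]
dry_box [(0.98, [191.0, 108.0, 291.0, 197.0])]
push_block [(0.93, [172.0, 146.0, 216.0, 176.0])]
cassette [(0.57, [255.0, 199.0, 290.0, 216.0])]
carton [(0.87, [204.0, 207.0, 224.0, 230.0]), (0.86, [358.0
[... 217 characters left out ...]
.0]] [[0.02, -1.0, -0.003], [-0.995, -0.02, -0.094], [0.094, 0.004, -0.996]] [-185.14651878  571.59847018 1477.429163  ]
dry_box [(0.94, [141.0, 124.0, 222.0, 243.0])]
push_block [(0.6, [144.0, 209.0, 178.0, 254.0]), (0.19, [344.0, 215.0, 364.0, 231.0])]
cassette [(0.8, [251.0, 194.0, 275.0, 228.0])]
carton [(0.85, [402.0, 234.0, 430.0, 253.0]), (0.75, [227.0, 247.0, 253.0, 269.0]), (0.66, [317.0, 251.0, 343.0, 265.0]), (0.24, [286.0, 141.0, 301.0, 166.0])]
flap []
[[-0.002, -0.955, -0.298, 76.189], [1.0, -0.001, -0.002, 0.216], [0.001, -0.298, 0.955, -142.896], [0.0, 0.0, 0.0, 1.0]] [[345.1279517481072, 0.0, 280.27633232031917], [0.0, 345.1279517481072, 207.22302313333145], [0.0, 0.0, 1.0]]
```

View pics/scene1.png

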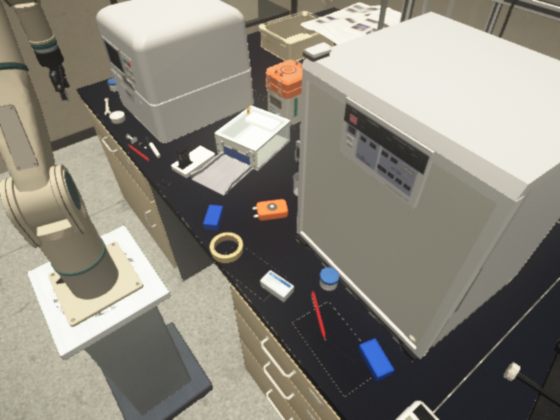

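View pics/top1.png

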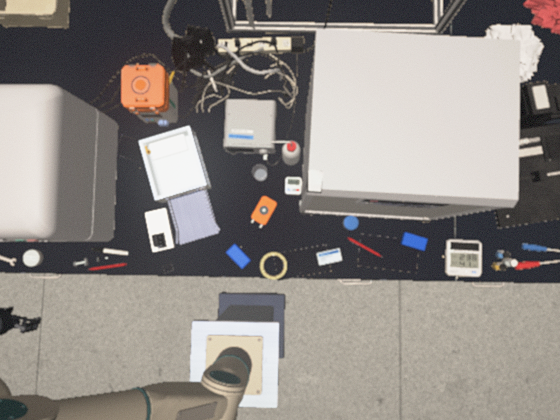

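View pics/wrist1.png

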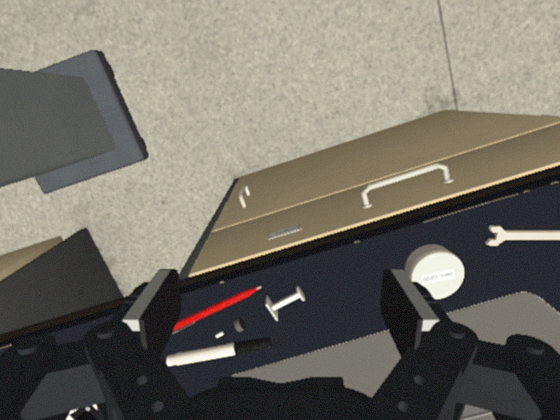

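```bash
python3 - <<'E'
import cv2
a=cv2.imread('pics/top1.png')[110:290,110:450]; cv2.imwrite('pics/topc.png',cv2.resize(a,None,fx=2.3,fy=2.3,interpolation=cv2.INTER_CUBIC))
E
```

```text
(no output)
```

View pics/topc.png

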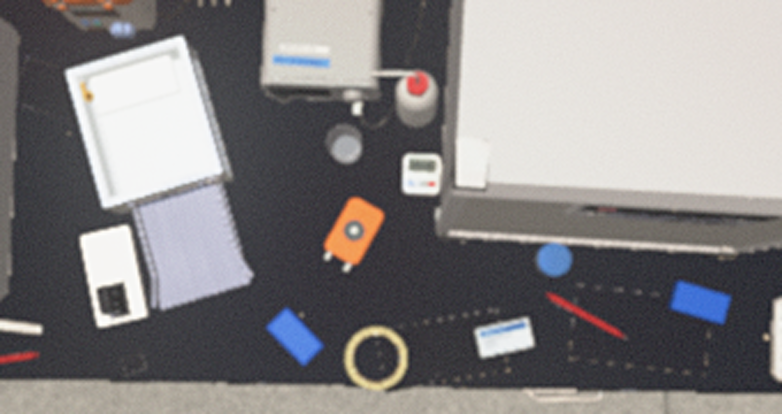

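The top view shows the box at (175,160), the tray at (195,217), and the push block left of the tray at (159,230). What could be mistaken for the wanted things:
- **Cassette:** the orange one at (263,211) fits the description. Orange tub-like things are at (145,87).
- **Carton:** the pale carton is at (329,256). The blue ones at (238,257) and (415,241) are decoys.

Now I'll measure them.

```bash
python3 - <<'E'
from h import *
a=None
for cam in('top','scene'):
    p=snap(cam);X=pts(p)
    if a is None:
        im=p['image']; a=np.hstack([cv2.resize(im[190:235,235:295],(400,300)),cv2.resize(im[236:281,300:360],(400,300))]);cv2.imwrite('pics/close.png',a)
    print(cam,'bench z',np.nanmedian(X[...,2][np.abs(X[...,2])<15]))
    np.savez(cam+'.npz',X=X,im=p['image'])
    for q in('cassette','carton','push_block','dry_box','tape','beaker','lab_timer','grease_tub','marker_pen','wash_bottle'):
        for d in outline_of(p,q)[:3]:
            m=d['mask'];P=X[m];P=P[~np.isnan(P[:,0])]
            if len(P)<10: continue
            r=cv2.minAreaRect(P[P[:,2]>(6 if q!='marker_pen' else 2)][:,:2].astype(np.float32))
            print(q,round(d['score'],2),np.round(d['box']).tolist(),'rect c',np.round(r[0]),np.round(r[1]),round(r[2],1),'z',np.round(np.percentile(P[:,2],[5,50,95])),'mean',np.round(P.mean(0)))
E
```

```text
top bench z -0.3938439250251953
cassette 0.88 [250.0, 197.0, 277.0, 228.0] rect c [555. -95.] [ 61. 105.] 61.3 z [19. 27. 32.] mean [556. -95.  26.]
carton 0.87 [405.0, 233.0, 430.0, 252.0] rect c [ 455. -647.] [83. 43.] 74.8 z [20. 27. 33.] mean [ 455. -647.   27.]
carton 0.74 [284.0, 142.0, 302.0, 167.0] rect c [ 765. -191.] [64. 61.] 46.9 z [ 18. 116. 153.] mean [ 756. -192.  106.]
carton 0.73 [316.0, 250.0, 343.0, 267.0] rect c [ 392. -339.] [45. 85.] 13.7 z [21. 27. 32.] mean [ 393. -339.   27.]
push_block 0.71 [146.0, 206.0, 178.0, 251.0] rect c [478. 288.] [149.  82.] 16.3 z [15. 22. 91.] mean [478. 282.  30.]
dry_box 0.73 [141.0, 126.0, 223.0, 242.0] rect c [644. 206.] [409. 192.] 17.6 z [  2.  94. 102.] mean [651. 203.  64.]
tape 0.81 [262.0, 250.0, 288.0, 281.0] rect c [ 355. -136.] [94. 91.] 1.2 z [-3. 22. 29.] mean [ 350. -133.   14.]
lab_timer 0.48 [285.0, 179.0, 303.0, 193.0] rect c [ 652. -202.] [62. 60.] 0.3 z [ 9. 15. 21.] mean [ 651. -203.   15.]
lab_timer 0.29 [140.0, 124.0, 220.0, 245.0] rect c [632. 215.] [393. 216.] 17.9 z [  2.  94. 102.] mean [649. 204.  63.]

[... 1367 characters left out ...]
0, 337.0, 291.0] rect c [ 520. -416.] [51. 57.] 88.3 z [10. 43. 46.] mean [ 513. -420.   37.]
beaker 0.61 [261.0, 268.0, 293.0, 302.0] rect c [ 392. -340.] [47. 87.] 12.2 z [ 5. 29. 32.] mean [ 390. -344.   25.]
grease_tub 0.8 [321.0, 268.0, 337.0, 291.0] rect c [ 520. -416.] [51. 57.] 88.3 z [10. 43. 46.] mean [ 513. -420.   37.]
grease_tub 0.22 [191.0, 106.0, 290.0, 195.0] rect c [672. 212.] [469. 194.] 18.2 z [  6.  63. 102.] mean [641. 187.  57.]
marker_pen 0.73 [312.0, 297.0, 322.0, 334.0] rect c [ 430. -472.] [118.   9.] 62.1 z [ 7. 10. 12.] mean [ 429. -473.   10.]
marker_pen 0.58 [190.0, 108.0, 289.0, 197.0] rect c [667. 263.] [493. 296.] 18.3 z [  6.  62. 102.] mean [642. 188.  57.]
```

View pics/close.png

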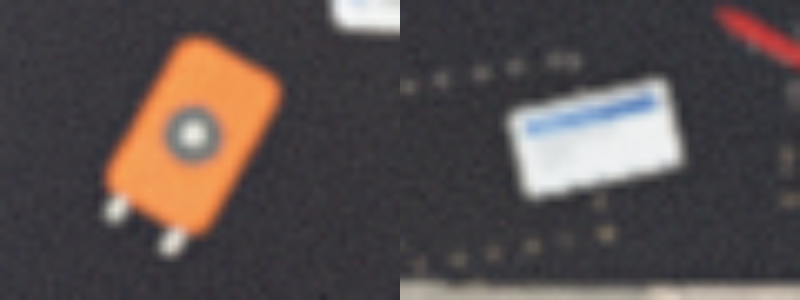

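The crop confirms the choice: orange cassette with its nozzles to the lower left, and a pale carton with a blue stripe. Next I'll fit the box, tray, cassette and block accurately.

```bash
python3 - <<'E'
from h import *
d=np.load('top.npz');X=d['X'];im=d['im'].astype(int)
Z=X[...,2]
m=np.zeros(Z.shape,bool);m[120:246,138:225]=1
b=m&(Z>88)&(Z<108)&(X[...,0]>540)
n,l,st,_=cv2.connectedComponentsWithStats(b.astype(np.uint8));k=1+np.argmax(st[1:,4])
P=X[l==k][:,:2].astype(np.float32);r=cv2.minAreaRect(P);print('rim',r,cv2.boxPoints(r).round(),len(P))
# tray : bluish-purple
cv=im.astype(int); t=m.copy(); t[:190]=0
t&=(im[...,0]>120)&(im[...,0]-im[...,1]>8)
P=X[t];P=P[~np.isnan(P[:,0])];print('trayz',np.percentile(P[:,2],[5,50,95]));P=P[P[:,2]<30]
r=cv2.minAreaRect(P[:,:2].astype(np.float32));print('tray',r,cv2.boxPoints(r).round(),len(P))
# front face points from scene view
s=np.load('scene.npz');S=s['X'];si=s['im'].astype(int)
mm=np.zeros(S.shape[:2],bool);mm[105:200,165:295]=1
Q=S[mm&(S[...,2]>3)&(S[...,2]<120)]
np.save('Q.npy',Q)
# orange cassette both
for nm,A,I in(('top',X,im),('scene',S,si)):
    o=(I[...,2]>150)&(I[...,2]-I[...,0]>90)&(A[...,0]<640)&(A[...,0]>450)&(abs(A[...,1]+96)<90)&(A[...,2]>20)&(A[...,2]<36)
    r=cv2.minAreaRect(A[o][:,:2].astype(np.float32));print('cass',nm,r,A[o].mean(0))
# block board
    k=(A[...,2]>14)&(A[...,2]<30)&(A[...,0]>380)&(A[...,0]<570)&(A[...,1]>230)&(A[...,1]<350)&(I.min(-1)>150)
    r=cv2.minAreaRect(A[k][:,:2].astype(np.float32));print('board',nm,r)
    g=(A[...,2]>80)&(A[...,2]<105)&(A[...,0]>400)&(A[...,0]<480)&(A[...,1]>230)&(A[...,1]<350)
    r=cv2.minAreaRect(A[g][:,:2].astype(np.float32));print('grip',nm,r,A[g].mean(0))
E
python3 -c "
import cv2
a=cv2.imread('pics/scene1.png')[100:200,165:295]; cv2.imwrite('pics/scenec.png',cv2.resize(a,None,fx=6,fy=6,interpolation=cv2.INTER_CUBIC))"
```

```text
rim ((711.6583862304688, 228.17971801757812), (233.48736572265625, 192.0489501953125), 17.793298721313477) [[571. 284.]
 [630. 101.]
 [852. 172.]
 [793. 355.]] 3340
trayz [-0.37569517  5.71310618 20.69763858]
tray ((550.1001586914062, 197.07928466796875), (233.02420043945312, 194.23545837402344), 21.183387756347656) [[406. 246.]
 [477.  64.]
 [694. 149.]
 [624. 330.]] 1870
cass top ((558.2041015625, -96.10155487060547), (60.830177307128906, 97.55872344970703), 61.02713394165039) [557.39082796 -96.61510533  26.50428933]
board top ((483.0992126464844, 277.4637145996094), (153.2652587890625, 103.61465454101562), 13.609856605529785)
grip top ((439.6256408691406, 277.4046936035156), (44.02057647705078, 23.169618606567383), 12.796636581420898) [439.38368681 276.30346792  90.57034477]
cass scene ((557.496337890625, -98.96981811523438), (66.47687530517578, 98.49517059326172), 65.32247924804688) [ 555.56176206 -102.10621664   28.08025759]
board scene ((481.97760009765625, 277.42852783203125), (156.16920471191406, 101.36149597167969), 12.967451095581055)
grip scene ((439.3437194824219, 275.694580078125), (47.6454963684082, 23.25611114501953), 12.534820556640625) [437.94529223 271.6081861   91.16404938]
```

View pics/scenec.png

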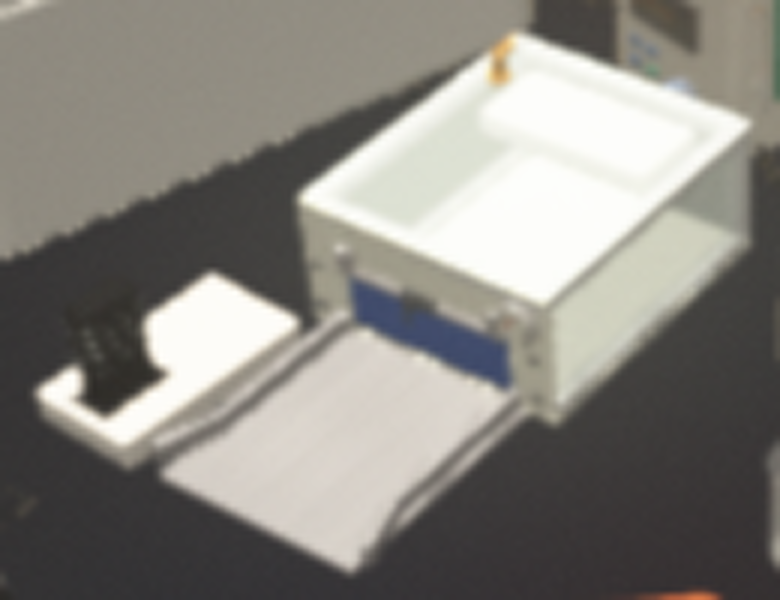

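Box frame from the rim: origin about (613,197), yaw 17.8°. The size check (233 x 192 mm, brackets included) agrees. Next is a planning helper, then the first move toward the cassette.

```bash
cat >> h.py <<'E'
O=np.array([613.0,196.6]);BY=np.radians(17.8)
def box2w(x,y):
    c,s=np.cos(BY),np.sin(BY);return O+np.array([c*x-s*y,s*x+c*y])
def w2box(X):
    c,s=np.cos(BY),np.sin(BY);d=np.asarray(X)[...,:2]-O;return np.stack([c*d[...,0]+s*d[...,1],-s*d[...,0]+c*d[...,1]],-1)
from scipy.spatial.transform import Rotation as Rn
def tool():
    s=read_state();T=np.eye(4);T[:3,:3]=Rn.from_euler('xyz',s['tool_rot']).as_matrix();T[:3,3]=s['eef_pos'];return s,T
def plan(wps,start=None):
    """wps: (x,y,z,yawdeg,claw,n); prints rows"""
    s=read_state();p=np.array(s['eef_pos']) if start is None else np.array(start[:3]);yw=s['tool_rot'][2] if start is None else np.radians(start[3])
    for x,y,z,yd,cl,n in wps:
        q=np.array([x,y,z]);dy=(np.radians(yd)-yw+np.pi)%(2*np.pi)-np.pi
        d=(q-p)/n
        if np.linalg.norm(d)>41.7 or abs(dy/n)>.125: print('!! too fast',np.linalg.norm(d),np.degrees(dy/n))
        for i in range(n):
            Y=yw+dy*i/n  # yaw at row begin
            print('[%g,%.4f,%.4f,%.4f,%.3f],'%(cl,(np.cos(Y)*d[0]+np.sin(Y)*d[1])/1e3,(np.sin(Y)*d[0]-np.cos(Y)*d[1])/1e3,-d[2]/1e3,-dy/n))
        p,yw=q,yw+dy;print()
E
python3 - <<'E'
from h import *
Q=np.load('Q.npy');b=w2box(Q)
m=(Q[:,2]>3)&(Q[:,2]<24)&(b[:,0]<-20)&(abs(b[:,1])<85)
for lo in range(-190,0,20):
    k=m&(b[:,0]>=lo)&(b[:,0]<lo+20)
    if k.any(): print(lo,k.sum(),np.percentile(b[k,1],[1,99]).round(),np.percentile(Q[k,2],[5,50,95]).round(1))
d=np.load('top.npz')['X'].reshape(-1,3);d=d[~np.isnan(d[:,0])];b=w2box(d)
print('top')
m=(d[:,2]>3.5)&(d[:,2]<26)&(b[:,0]<-14)&(abs(b[:,1])<80)
for lo in range(-190,0,20):
    k=m&(b[:,0]>=lo)&(b[:,0]<lo+20)
    if k.any(): print(lo,k.sum(),np.percentile(b[k,1],[1,99]).round(),np.percentile(d[k,2],[5,50,95]).round(1))
plan([(545,-80,160,151,1,22)])
E
```

```text
-190 96 [-83.  81.] [3.1 4.8 9.6]
-170 186 [-84.  78.] [ 4.8  8.3 19.7]
-150 179 [-82.  72.] [ 4.3  8.2 22. ]
-130 170 [-78.  75.] [ 5.4  8.8 21.6]
-110 160 [-78.  67.] [ 4.6  8.3 22.1]
-90 153 [-78.  83.] [ 4.6  8.7 20.6]
-70 155 [-80.  84.] [ 5.6  8.7 22. ]
-50 154 [-80.  84.] [ 4.3  8.6 22.1]
-30 72 [-77.  69.] [ 5.   8.9 19.8]
top
-190 39 [-77.  74.] [ 3.9  5.6 13.2]
-170 165 [-79.  78.] [ 3.6  6.8 19.5]
-150 167 [-79.  72.] [ 4.   7.  20.6]
-130 164 [-76.  69.] [ 3.9  7.2 20.6]
-110 166 [-76.  71.] [ 4.   6.6 21.1]
-90 147 [-73.  71.] [ 3.9  7.1 19.9]
-70 164 [-75.  70.] [ 3.7  7.  19.2]
-50 153 [-75.  69.] [ 3.9  7.1 20.6]
-30 132 [-75.  69.] [ 4.2  7.4 19.3]
[1,-0.0247,-0.0252,0.0032,0.009],
[1,-0.0249,-0.0250,0.0032,0.009],
[1,-0.0251,-0.0248,0.0032,0.009],
[1,-0.0253,-0.0246,0.0032,0.009],
[1,-0.0255,-0.0244,0.0032,0.009],
[1,-0.0257,-0.0242,0.0032,0.009],
[1,-0.0259,-0.0239,0.0032,0.009],
[1,-0.0261,-0.0237,0.0032,0.009],
[1,-0.0263,-0.0235,0.0032,0.009],
[1,-0.0265,-0.0233,0.0032,0.009],
[1,-0.0267,-0.0230,0.0032,0.009],
[1,-0.0269,-0.0228,0.0032,0.009],
[1,-0.0271,-0.0226,0.0032,0.009],
[1,-0.0273,-0.0224,0.0032,0.009],
[1,-0.0275,-0.0221,0.0032,0.009],
[1,-0.0277,-0.0219,0.0032,0.009],
[1,-0.0279,-0.0217,0.0032,0.009],
[1,-0.0280,-0.0214,0.0032,0.009],
[1,-0.0282,-0.0212,0.0032,0.009],
[1,-0.0284,-0.0209,0.0032,0.009],
[1,-0.0286,-0.0207,0.0032,0.009],
[1,-0.0288,-0.0204,0.0032,0.009],
```

Emit:
send_rows([
  [1, -0.025, -0.025, 0.003, 0.009],
  [1, -0.025, -0.025, 0.003, 0.009],
  [1, -0.025, -0.025, 0.003, 0.009],
  [1, -0.025, -0.025, 0.003, 0.009],
  [1, -0.026, -0.024, 0.003, 0.009],
  [1, -0.026, -0.024, 0.003, 0.009],
  [1, -0.026, -0.024, 0.003, 0.009],
  [1, -0.026, -0.024, 0.003, 0.009],
  [1, -0.026, -0.023, 0.003, 0.009],
  [1, -0.027, -0.023, 0.003, 0.009],
  [1, -0.027, -0.023, 0.003, 0.009],
  [1, -0.027, -0.023, 0.003, 0.009],
])

```text
clock: 2.75
eef_pos: [393.3, 233.0, 191.8]
tool_rot: [3.128, -0.004, 2.729]
force: [0.3, 0.0, -0.4]
width: 85.4
```

```bash
sed -i 's/^O=.*;BY/O=np.array([613.8,194.2]);BY/' h.py; python3 - <<'E'
from h import *
print(read_state()['clock'])
plan([(545,-80,160,151,1,12)])
E
```

```text
2.75
[1,-0.0221,-0.0188,0.0026,0.008],
[1,-0.0222,-0.0186,0.0026,0.008],
[1,-0.0223,-0.0185,0.0026,0.008],
[1,-0.0225,-0.0183,0.0026,0.008],
[1,-0.0226,-0.0181,0.0026,0.008],
[1,-0.0228,-0.0179,0.0026,0.008],
[1,-0.0229,-0.0178,0.0026,0.008],
[1,-0.0230,-0.0176,0.0026,0.008],
[1,-0.0232,-0.0174,0.0026,0.008],
[1,-0.0233,-0.0172,0.0026,0.008],
[1,-0.0234,-0.0170,0.0026,0.008],
[1,-0.0236,-0.0169,0.0026,0.008],
```

Emit:
send_rows([
  [1, -0.022, -0.019, 0.003, 0.008],
  [1, -0.022, -0.019, 0.003, 0.008],
  [1, -0.022, -0.018, 0.003, 0.008],
  [1, -0.023, -0.018, 0.003, 0.008],
  [1, -0.023, -0.018, 0.003, 0.008],
  [1, -0.023, -0.018, 0.003, 0.008],
  [1, -0.023, -0.018, 0.003, 0.008],
  [1, -0.023, -0.018, 0.003, 0.008],
  [1, -0.023, -0.018, 0.003, 0.008],
  [1, -0.023, -0.017, 0.003, 0.008],
  [1, -0.023, -0.017, 0.003, 0.008],
  [1, 0, 0, 0, 0],
])

```text
clock: 3.75
eef_pos: [541.1, -79.4, 156.1]
tool_rot: [3.126, 0.006, 2.624]
force: [0.9, -0.9, -0.0]
width: 85.3
```

```bash
python3 - <<'E'
from h import *
s,T=tool();p=snap('wrist','w2.png');X=pts(p,T@p['tool_from_camera'])
print(s['eef_pos'],s['tool_rot'])
I=p['image'].astype(int)
o=(I[...,2]>130)&(I[...,2]-I[...,0]>80)&(X[...,2]>20)&(X[...,2]<36)
n,l,st,_=cv2.connectedComponentsWithStats(o.astype(np.uint8));o=l==1+np.argmax(st[1:,4])
r=cv2.minAreaRect(X[o][:,:2].astype(np.float32));print(r,o.sum(),X[o].mean(0))
b=X[...,2][abs(X[...,2])<15];print(np.nanmedian(b))
E
```

```text
[541.07086354 -79.36766585 156.09887889] [3.12559928 0.00566705 2.62419789]
((559.0266723632812, -96.05561065673828), (62.127113342285156, 98.41075897216797), 61.7494010925293) 6622 [555.21891377 -93.80687464  27.14446119]
0.4915717906532677
```

View pics/w2.png

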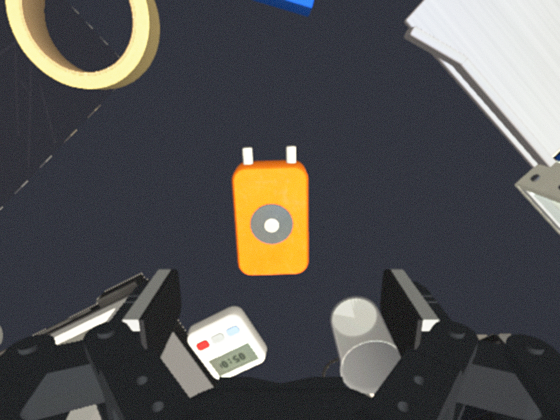

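The wrist view shows the cassette at (271,217) with nozzles upward. The fit gives 62 x 98 mm, centred at (559,-96), yaw -28.3°. I'll grasp it.

```bash
python3 - <<'E'
from h import *
plan([(559,-96,60,151.7,1,4),(559,-96,6,151.7,1,3)])
E
```

```text
[1,-0.0066,-0.0019,0.0240,-0.005],
[1,-0.0066,-0.0019,0.0240,-0.005],
[1,-0.0065,-0.0020,0.0240,-0.005],
[1,-0.0065,-0.0020,0.0240,-0.005],

[1,0.0000,0.0000,0.0180,-0.000],
[1,0.0000,0.0000,0.0180,-0.000],
[1,0.0000,0.0000,0.0180,-0.000],
```

Emit:
send_rows([
  [1, -0.0065, -0.002, 0.024, -0.006],
  [1, -0.0065, -0.002, 0.024, -0.006],
  [1, -0.0065, -0.002, 0.024, -0.006],
  [1, -0.0065, -0.002, 0.024, -0.006],
  [1, 0, 0, 0.018, 0],
  [1, 0, 0, 0.012, 0],
  [1, 0, 0, 0, 0],
])

```text
clock: 4.38
eef_pos: [563.0, -87.1, 27.8]
tool_rot: [3.117, 0.006, 2.658]
force: [-0.2, 0.4, 0.6]
width: 85.2
```

```bash
python3 - <<'E'
from h import *
plan([(559,-96,6,151.7,1,2)])
E
```

```text
[1,-0.0003,-0.0049,0.0109,0.005],
[1,-0.0003,-0.0049,0.0109,0.005],
```

Emit:
send_rows([
  [1, 0, -0.005, 0.011, 0.005],
  [1, 0, -0.006, 0.01, 0.005],
  [1, 0, 0, 0, 0],
  [-1, 0, 0, 0, 0],
  [-1, 0, 0, 0, 0],
  [-1, 0, 0, 0, 0],
  [-1, 0, 0, 0, 0],
  [-1, 0, 0, 0, 0],
])

```text
clock: 5.05
eef_pos: [559.0, -94.6, 8.5]
tool_rot: [3.115, 0.009, 2.65]
force: [0.2, -0.1, -1.1]
width: 60.4
```

```bash
python3 - <<'E'
from h import *
s=read_state();p=s['eef_pos'];print(s['qpos'])
t=box2w(-66,-5);print(t)
plan([(p[0],p[1],60,151.7,-1,3),(t[0],t[1],65,108,-1,13)])
E
```

```text
[ 0.12664731  0.835295    0.00816044  1.91472947 -0.07722197  0.37495181
  1.28253294]
[552.4879366  169.26346291]
[-1,0.0000,0.0000,-0.0172,0.001],
[-1,0.0000,0.0000,-0.0172,0.001],
[-1,0.0000,0.0000,-0.0172,0.001],

[-1,0.0101,0.0176,-0.0004,0.059],
[-1,0.0111,0.0170,-0.0004,0.059],
[-1,0.0121,0.0163,-0.0004,0.059],
[-1,0.0130,0.0156,-0.0004,0.059],
[-1,0.0139,0.0148,-0.0004,0.059],
[-1,0.0147,0.0140,-0.0004,0.059],
[-1,0.0155,0.0131,-0.0004,0.059],
[-1,0.0163,0.0121,-0.0004,0.059],
[-1,0.0170,0.0112,-0.0004,0.059],
[-1,0.0176,0.0102,-0.0004,0.059],
[-1,0.0181,0.0091,-0.0004,0.059],
[-1,0.0186,0.0080,-0.0004,0.059],
[-1,0.0191,0.0069,-0.0004,0.059],
```

Emit:
send_rows([
  [-1, 0, 0, -0.018, 0],
  [-1, 0, 0, -0.018, 0],
  [-1, 0, 0, -0.018, 0],
  [-1, 0.011, 0.017, 0, 0.059],
  [-1, 0.012, 0.017, 0, 0.059],
  [-1, 0.013, 0.016, 0, 0.059],
  [-1, 0.014, 0.015, 0, 0.059],
  [-1, 0.015, 0.014, 0, 0.059],
  [-1, 0.015, 0.014, 0, 0.059],
  [-1, 0.016, 0.013, 0, 0.059],
  [-1, 0.016, 0.012, 0, 0.059],
  [-1, 0.017, 0.011, 0, 0.059],
])

```text
clock: 6.05
eef_pos: [550.8, 88.5, 70.5]
tool_rot: [3.111, -0.002, 2.082]
force: [0.2, 0.5, -1.2]
width: 60.5
```

```bash
python3 - <<'E'
from h import *
t=box2w(-68,-6);print(t)
plan([(t[0],t[1],65,107.8,-1,8)])
E
```

```text
[550.88937312 167.69994291]
[-1,0.0086,0.0049,0.0007,0.025],
[-1,0.0088,0.0046,0.0007,0.025],
[-1,0.0089,0.0044,0.0007,0.025],
[-1,0.0090,0.0042,0.0007,0.025],
[-1,0.0091,0.0040,0.0007,0.025],
[-1,0.0092,0.0037,0.0007,0.025],
[-1,0.0093,0.0035,0.0007,0.025],
[-1,0.0093,0.0033,0.0007,0.025],
```

Emit:
send_rows([
  [-1, 0.017, 0.009, 0, 0.045],
  [-1, 0.018, 0.008, 0, 0.045],
  [-1, 0.018, 0.007, 0, 0.045],
  [-1, 0.018, 0.006, 0, 0.045],
  [-1, 0, 0, 0, 0],
  [-1, 0, 0, 0, 0],
])

```text
clock: 6.55
eef_pos: [545.9, 178.3, 72.2]
tool_rot: [3.109, -0.012, 1.902]
force: [0.5, -0.7, -0.4]
width: 60.6
```

```bash
python3 - <<'E'
from h import *
s,T=tool();p=snap('wrist','w3.png');X=pts(p,T@p['tool_from_camera'])
print(s['eef_pos'],w2box(s['eef_pos']))
b=w2box(X).reshape(-1,2);z=X[...,2].ravel()
for lo in range(-170,-20,20):
    for nm,m in(('rail',(z>14)&(z<27)),('tray',(z>3.5)&(z<11))):
        k=m&(b[:,0]>=lo)&(b[:,0]<lo+20)&(abs(b[:,1])<84)
        if k.sum()>5: print(nm,lo,k.sum(),np.percentile(b[k,1],[1,25,75,99]).round(1),np.median(z[k]).round(1))
t=box2w(-68,-6);print(t)
plan([(t[0],t[1],65,107.8,-1,2)])
E
```

```text
[545.92766588 178.32573194  72.23114238] [-69.47593349   5.63389667]
rail -170 417 [74.5 77.9 81.5 83.7] 21.2
tray -170 6498 [-60.6 -19.1  46.9  73.9] 6.5
rail -150 561 [69.1 73.1 76.9 80.7] 21.2
tray -150 5222 [-42.1  -5.6  46.9  69.7] 6.5
rail -130 593 [-70.1  67.3  71.8  74.8] 21.2
tray -130 3548 [-22.4  12.3  52.3  75.2] 6.4
rail -110 486 [65.9 67.9 71.3 72.9] 21.2
tray -110 1064 [36.3 49.4 63.8 75.7] 6.4
rail -90 490 [66.  67.8 71.5 72.9] 21.2
tray -90 1468 [41.7 48.4 61.6 75.6] 6.3
rail -70 468 [66.4 68.  71.5 73. ] 21.2
tray -70 1483 [42.  48.8 62.1 75.8] 6.3
rail -50 492 [66.1 67.9 71.6 73.1] 21.1
tray -50 899 [39.6 51.4 64.1 76. ] 6.3
rail -30 544 [-70.   67.1  71.4  73.1] 21.2
tray -30 2664 [-17.2  28.7  56.6  75.8] 6.3
[550.88937312 167.69994291]
[-1,-0.0062,0.0006,0.0036,0.010],
[-1,-0.0061,0.0007,0.0036,0.010],
```

View pics/w3.png

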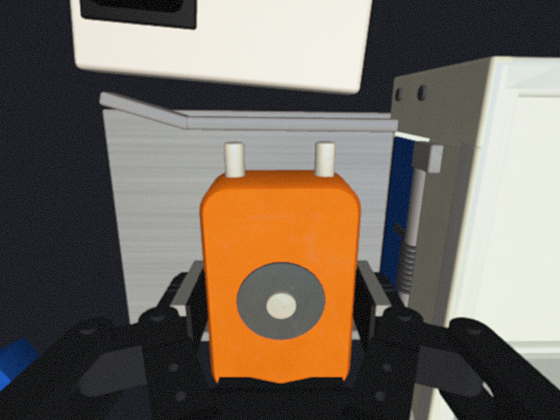

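Emit:
send_rows([
  [-1, -0.006, 0.0005, 0.01, 0.01],
  [-1, -0.005, 0.0005, 0.01, 0.01],
  [-1, 0, 0, 0.01, 0],
  [-1, 0, 0, 0, 0],
])

```text
clock: 6.93
eef_pos: [552.2, 164.6, 39.5]
tool_rot: [3.109, -0.013, 1.877]
force: [-0.1, 0.4, -1.6]
width: 60.4
```

```bash
python3 - <<'E'
from h import *
s,T=tool();p=snap('wrist','w4.png');X=pts(p,T@p['tool_from_camera'])
print(s['eef_pos'],w2box(s['eef_pos']),s['tool_rot'])
b=w2box(X);z=X[...,2]
k=(z>30)&(z<85)&(b[...,1]>60)&(b[...,1]<110)&(b[...,0]>-30)&(b[...,0]<30)
print('front',k.sum(),np.percentile(b[k][:,0],[2,10,25,50,75]).round(1))
k=(z>88)&(z<108)&(b[...,0]>-10)&(b[...,0]<60)
print('rim',k.sum(),np.percentile(b[k][:,0],[0,1,5]).round(1),np.percentile(b[k][:,1],[99,100]),np.median(z[k]))
I=p['image'].astype(int)
o=(I[...,2]>130)&(I[...,2]-I[...,0]>80)
print('cassette z',np.percentile(z[o],[5,50,90]),'nozzle max y',)
k=(z>14)&(z<30)&(b[...,1]>82)&(b[...,1]<200)&(b[...,0]<0)
n,l,st,_=cv2.connectedComponentsWithStats(k.astype(np.uint8));k=l==1+np.argmax(st[1:,4])
print('block',cv2.minAreaRect(X[k][:,:2].astype(np.float32)))
t=box2w(-68,-5);print(t)
plan([(t[0],t[1],20,107.8,-1,2)])
E
```

```text
[552.16358623 164.58770189  39.53751019] [-67.73818172  -9.35277712] [ 3.1093732  -0.01259436  1.8767045 ]
front 9808 [-8.8 -4.7 -4.2 -3.9 -3.6]
rim 18843 [-10.   -8.8  -4.5] [86.82116673 89.49094023] 97.47612150984139
cassette z [nan nan nan] nozzle max y
block ((489.76800537109375, 255.5319061279297), (151.7914581298828, 21.384145736694336), 18.175127029418945)
[550.58367782 168.6520723 ]
[-1,0.0025,-0.0003,0.0101,-0.003],
[-1,0.0025,-0.0003,0.0101,-0.003],
```

Emit:
send_rows([
  [-1, 0.0025, 0, 0.009, 0],
  [-1, 0.0025, 0, 0.009, 0],
  [-1, 0, 0, 0.005, 0],
  [-1, 0, 0, 0, 0],
])

```text
clock: 7.32
eef_pos: [552.0, 168.2, 14.5]
tool_rot: [3.109, -0.012, 1.873]
force: [0.6, -0.2, -1.7]
width: 60.2
```

```bash
python3 - <<'E'
from h import *
s,T=tool();print(w2box(s['eef_pos']),s['eef_pos'],s['force'])
E
```

```text
[-66.82028574  -5.82045586] [551.95772794 168.23152527  14.48597761] [ 0.57050163 -0.2290618  -1.72273157]
```

Emit:
send_rows([
  [0.65, 0, 0, 0, 0],
  [0.65, 0, 0, 0, 0],
  [0.65, 0, 0, -0.005, 0],
  [0.65, 0, 0, -0.02, 0],
  [0.65, 0, 0, -0.03, 0],
  [1, 0, 0, -0.03, 0],
  [1, 0, 0, -0.03, 0],
  [1, 0, 0, -0.02, 0],
])

```text
clock: 7.98
eef_pos: [546.7, 165.4, 153.4]
tool_rot: [3.115, -0.012, 1.874]
force: [1.3, -0.4, 0.1]
width: 85.2
```

```bash
python3 - <<'E'
from h import *
s,T=tool();p=snap('wrist','w5.png');X=pts(p,T@p['tool_from_camera'])
print(s['eef_pos'],s['width'])
b=w2box(X);z=X[...,2];I=p['image'].astype(int)
o=(I[...,2]>130)&(I[...,2]-I[...,0]>80)&(z>20)&(z<45)
r=cv2.minAreaRect(b[o].astype(np.float32));print('cass in box',r,np.median(z[o]))
p=snap('top');X=pts(p);I=p['image'];A=X
g=(A[...,2]>80)&(A[...,2]<105)&(A[...,0]>400)&(A[...,0]<480)&(A[...,1]>230)&(A[...,1]<350)
print('grip',cv2.minAreaRect(A[g][:,:2].astype(np.float32)))
d=w2box(X);k=(X[...,2]>14)&(X[...,2]<30)&(d[...,1]>75)&(d[...,1]<190)&(d[...,0]<-14)&(d[...,0]>-220)&(I.min(-1)>130)
print('board',k.sum(),cv2.minAreaRect(X[k][:,:2].astype(np.float32)))
plan([(455,255,170,198,1,14)])
E
```

```text
[546.69092429 165.4218342  153.42773608] 85.23895557597459
cass in box ((-67.1960678100586, -7.103767395019531), (97.40132904052734, 61.04267120361328), 89.57881164550781) 33.30979837691612
grip ((439.1585998535156, 277.8744812011719), (43.24066925048828, 23.076642990112305), 13.531339645385742)
board 287 ((447.1460876464844, 277.9986572265625), (94.73118591308594, 101.00112915039062), 28.452062606811523)
[1,0.0081,-0.0045,-0.0011,-0.113],
[1,0.0085,-0.0035,-0.0011,-0.113],
[1,0.0089,-0.0026,-0.0011,-0.113],
[1,0.0091,-0.0015,-0.0011,-0.113],
[1,0.0092,-0.0005,-0.0011,-0.113],
[1,0.0092,0.0005,-0.0011,-0.113],
[1,0.0091,0.0016,-0.0011,-0.113],
[1,0.0089,0.0026,-0.0011,-0.113],
[1,0.0085,0.0036,-0.0011,-0.113],
[1,0.0081,0.0045,-0.0011,-0.113],
[1,0.0075,0.0054,-0.0011,-0.113],
[1,0.0068,0.0062,-0.0011,-0.113],
[1,0.0061,0.0069,-0.0011,-0.113],
[1,0.0053,0.0076,-0.0011,-0.113],
```

View pics/w5.png

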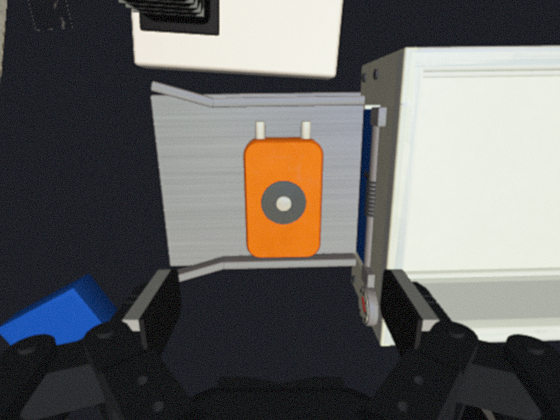

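The cassette lies crosswise, centred in the lane and right side up. Next: the push block.

Emit:
send_rows([
  [1, 0.009, -0.004, 0, -0.12],
  [1, 0.01, -0.003, 0, -0.12],
  [1, 0.01, -0.002, 0, -0.12],
  [1, 0.01, -0.001, 0, -0.12],
  [1, 0.01, 0, 0, -0.12],
  [1, 0.01, 0.001, 0, -0.12],
  [1, 0.01, 0.002, 0, -0.12],
  [1, 0.01, 0.003, 0, -0.12],
  [1, 0.01, 0.003, 0, -0.12],
  [1, 0.01, 0.004, 0, -0.12],
  [1, 0.009, 0.004, 0, -0.12],
  [1, 0.009, 0.004, 0, -0.12],
])

```text
clock: 9.08
eef_pos: [455.8, 246.0, 156.9]
tool_rot: [3.125, 0.049, -2.915]
force: [0.9, 0.1, 0.7]
width: 85.3
```

```bash
python3 - <<'E'
from h import *
s,T=tool();p=snap('wrist','w6.png');X=pts(p,T@p['tool_from_camera'])
print(s['eef_pos'],np.degrees(s['tool_rot']))
d=w2box(X);k=(X[...,2]>16)&(X[...,2]<28)&(d[...,1]>77)&(d[...,1]<190)&(d[...,0]<-5)&(d[...,0]>-240)
n,l,st,_=cv2.connectedComponentsWithStats(k.astype(np.uint8));k=l==1+np.argmax(st[1:,4])
r=cv2.minAreaRect(X[k][:,:2].astype(np.float32));print('board',k.sum(),r,cv2.boxPoints(r).round())
g=(X[...,2]>85)&(X[...,2]<105)&(X[...,0]<500)&(X[...,1]>220)
print('grip',g.sum(),cv2.minAreaRect(X[g][:,:2].astype(np.float32)))
E
```

```text
[455.7689918  245.96431975 156.85329627] [ 179.04527194    2.77924441 -166.98860088]
board 11587 ((479.56951904296875, 288.7896423339844), (150.18702697753906, 80.36978149414062), 14.033917427062988) [[397. 310.]
 [416. 232.]
 [562. 268.]
 [543. 346.]]
grip 2765 ((464.2860107421875, 361.3573303222656), (208.4988555908203, 43.81653594970703), 73.7795639038086)
```

View pics/w6.png

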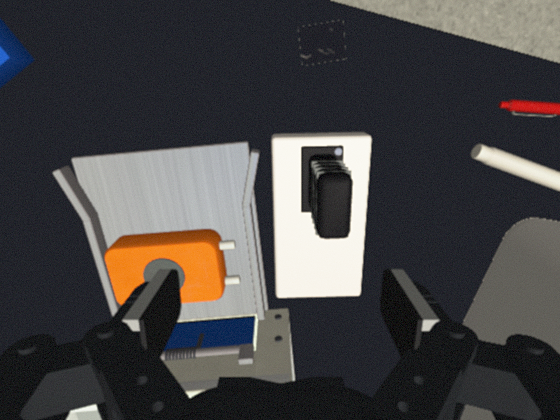

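```bash
cat >> h.py <<'E'
def plan(wps):
    """wps: (x,y,z,yawdeg,claw,n), full tilt taken into account"""
    s,T=tool();R=T[:3,:3].copy();p=T[:3,3].copy();yw=s['tool_rot'][2]
    print('tilt deg: tool z',(R[:,2]).round(3),'clock',s['clock'])
    for x,y,z,yd,cl,n in wps:
        q=np.array([x,y,z],float);dy=(np.radians(yd)-yw+np.pi)%(2*np.pi)-np.pi;d=(q-p)/n
        if np.linalg.norm(d)>41.7 or abs(dy/n)>.125: print('!! too fast',np.linalg.norm(d),np.degrees(dy/n))
        for i in range(n):
            v=R.T@d/1e3;print('[%g,%.4f,%.4f,%.4f,%.3f],'%(cl,v[0],v[1],v[2],-dy/n))
            R=R@Rn.from_euler('z',-dy/n).as_matrix()
        p,yw=q,yw+dy;print()
E
python3 - <<'E'
from h import *
plan([(440.3,278.7,115,194,1,4),(440.3,278.7,58,194,1,4)])
E
```

```text
tilt deg: tool z [ 0.041  0.027 -0.999] clock 9.1333
[1,0.0017,0.0084,0.0105,-0.003],
[1,0.0017,0.0084,0.0105,-0.003],
[1,0.0017,0.0084,0.0105,-0.003],
[1,0.0017,0.0084,0.0105,-0.003],

[1,0.0007,-0.0002,0.0142,-0.000],
[1,0.0007,-0.0002,0.0142,-0.000],
[1,0.0007,-0.0002,0.0142,-0.000],
[1,0.0007,-0.0002,0.0142,-0.000],
```

Emit:
send_rows([
  [1, 0.002, 0.01, 0.01, -0.004],
  [1, 0.002, 0.01, 0.01, -0.004],
  [1, 0.002, 0.01, 0.01, -0.004],
  [1, 0.001, 0.004, 0.008, 0],
  [1, 0, 0, 0, 0],
])

```text
clock: 9.55
eef_pos: [439.9, 282.9, 115.0]
tool_rot: [3.124, 0.048, -2.905]
force: [-0.4, -0.5, 0.1]
width: 85.4
```

```bash
python3 - <<'E'
from h import *
print(read_state()['eef_pos'],read_state()['tool_rot'])
plan([(440.3,278.7,58,194,1,4)])
E
```

```text
[439.91002893 282.86686408 114.95246529] [ 3.12374976  0.0481439  -2.90467344]
tilt deg: tool z [ 0.043  0.029 -0.999] clock 9.55
[1,0.0008,-0.0013,0.0142,-0.002],
[1,0.0008,-0.0013,0.0142,-0.002],
[1,0.0008,-0.0013,0.0142,-0.002],
[1,0.0008,-0.0013,0.0142,-0.002],
```

Emit:
send_rows([
  [1, 0.001, -0.001, 0.015, -0.002],
  [1, 0.001, -0.001, 0.015, -0.002],
  [1, 0.001, -0.001, 0.015, -0.002],
  [1, 0.001, -0.001, 0.012, -0.002],
  [1, 0, 0, 0, 0],
  [-1, 0, 0, 0, 0],
  [-1, 0, 0, 0, 0],
  [-1, 0, 0, 0, 0],
  [-1, 0, 0, 0, 0],
  [-1, 0, 0, 0, 0],
  [-1, 0, 0, 0, 0],
])

```text
clock: 10.47
eef_pos: [441.9, 280.8, 54.8]
tool_rot: [3.127, 0.051, -2.901]
force: [0.3, -0.8, -3.2]
width: 21.6
```

```bash
python3 - <<'E'
from h import *
a=box2w(-200,120);b=box2w(-226,2.4);print(w2box(read_state()['eef_pos']),a,b,np.linalg.norm(b))
plan([(441.9,280.8,85,194,-1,2),(a[0],a[1],105,196,-1,4),(b[0],b[1],100,197.8,-1,6),(b[0],b[1],63,197.8,-1,3)])
E
```

```text
[-137.23443789  134.98871168] [386.69068486 247.31646614] [397.88508851 127.39797162] 417.78318160313023
tilt deg: tool z [ 0.046  0.026 -0.999] clock 10.4667
[-1,-0.0008,0.0002,-0.0151,-0.002],
[-1,-0.0008,0.0002,-0.0151,-0.002],

[-1,0.0151,-0.0047,-0.0058,-0.009],
[-1,0.0152,-0.0046,-0.0058,-0.009],
[-1,0.0152,-0.0044,-0.0058,-0.009],
[-1,0.0153,-0.0043,-0.0058,-0.009],

[-1,0.0038,-0.0197,0.0004,-0.005],
[-1,0.0039,-0.0197,0.0004,-0.005],
[-1,0.0040,-0.0197,0.0004,-0.005],
[-1,0.0041,-0.0197,0.0004,-0.005],
[-1,0.0042,-0.0196,0.0004,-0.005],
[-1,0.0043,-0.0196,0.0004,-0.005],

[-1,0.0006,-0.0001,0.0123,-0.000],
[-1,0.0006,-0.0001,0.0123,-0.000],
[-1,0.0006,-0.0001,0.0123,-0.000],
```

Emit:
send_rows([
  [-1, -0.001, 0, -0.015, 0],
  [-1, -0.001, 0, -0.015, 0],
  [-1, 0.015, -0.004, -0.006, -0.009],
  [-1, 0.015, -0.004, -0.006, -0.009],
  [-1, 0.015, -0.004, -0.006, -0.009],
  [-1, 0.015, -0.004, -0.006, -0.009],
  [-1, 0.005, -0.018, 0, -0.005],
  [-1, 0.005, -0.018, 0, -0.005],
  [-1, 0.005, -0.018, 0, -0.005],
  [-1, 0.005, -0.018, 0, -0.005],
  [-1, 0, 0, 0, 0],
])

```text
clock: 11.38
eef_pos: [382.9, 171.0, 107.0]
tool_rot: [3.129, 0.05, -2.838]
force: [-1.2, -0.9, -4.1]
width: 21.4
```

```bash
python3 - <<'E'
from h import *
b=box2w(-226,2.4);print(w2box(read_state()['eef_pos']),b)
plan([(b[0],b[1],100,197.8,-1,3),(b[0],b[1],64,197.8,-1,3)])
p=snap('scene');cv2.imwrite('pics/s7.png',cv2.resize(p['image'][90:230,150:310],None,fx=4,fy=4))
E
```

```text
[-226.96620971   48.55458924] [397.88508851 127.39797162]
tilt deg: tool z [ 0.044  0.027 -0.999] clock 11.3833
[-1,-0.0003,-0.0154,0.0022,-0.002],
[-1,-0.0003,-0.0154,0.0022,-0.002],
[-1,-0.0002,-0.0154,0.0022,-0.002],

[-1,0.0006,-0.0001,0.0120,-0.000],
[-1,0.0006,-0.0001,0.0120,-0.000],
[-1,0.0006,-0.0001,0.0120,-0.000],
```

View pics/s7.png

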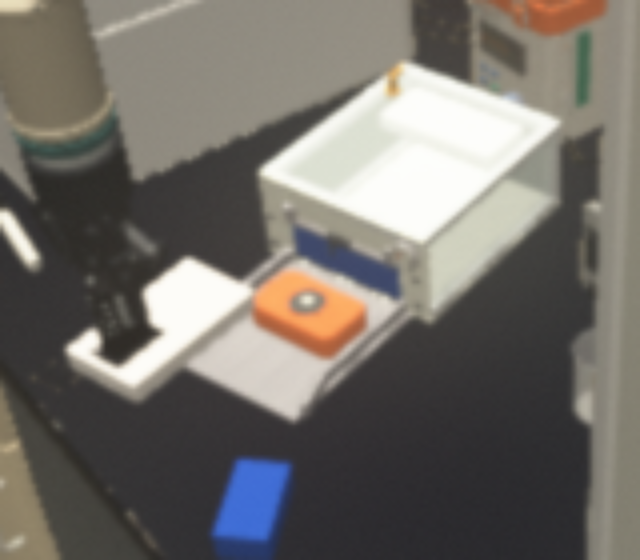

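The block is held level, behind and left of the cassette. I'll move it in line and lower it.

Emit:
send_rows([
  [-1, 0, -0.016, 0.002, -0.002],
  [-1, 0, -0.016, 0.002, -0.002],
  [-1, 0, -0.016, 0.002, -0.002],
  [-1, 0, 0, 0.012, 0],
  [-1, 0, 0, 0.011, 0],
  [-1, 0, 0, 0.008, 0],
  [-1, 0, 0, 0, 0],
])

```text
clock: 12.02
eef_pos: [402.3, 131.1, 76.4]
tool_rot: [3.128, 0.056, -2.826]
force: [-0.2, -0.1, -3.3]
width: 21.4
```

```bash
python3 - <<'E'
from h import *
b=box2w(-226,2.4);s,T=tool();print(w2box(s['eef_pos']),b)
p=snap('wrist','w8.png');X=pts(p,T@p['tool_from_camera']);d=w2box(X)
# board top points ahead of grip
k=(X[...,2]>18)&(X[...,2]<50)&(d[...,0]<-105)&(d[...,0]>-195)&(abs(d[...,1])<60)&(p['image'].min(-1)>120)
n,l,st,_=cv2.connectedComponentsWithStats(k.astype(np.uint8));k=l==1+np.argmax(st[1:,4])
P=X[k];D=d[k]
A=np.c_[D,np.ones(len(D))];c=np.linalg.lstsq(A,P[:,2],rcond=None)[0];print('plane slopes',c,'z at',P[:,2].mean(),'x',np.percentile(D[:,0],[1,99]),'y',np.percentile(D[:,1],[1,99]),cv2.minAreaRect(D.astype(np.float32)))
b=box2w(-100,2.4)
plan([(b[0],b[1],64,197.8,-1,10)])
E
```

```text
[-220.68370792    4.5402629 ] [397.88508851 127.39797162]
plane slopes [-4.73464531e-03  8.30229953e-03  4.39449940e+01] z at 44.60291656406526 x [-145.84360585 -119.91926136] y [-17.24960461  27.89750028] ((-132.4869842529297, 5.341423034667969), (27.652477264404297, 45.83600616455078), 0.09745219349861145)
tilt deg: tool z [ 0.049  0.031 -0.998] clock 12.0667
[-1,-0.0120,-0.0003,0.0020,0.001],
[-1,-0.0120,-0.0003,0.0020,0.001],
[-1,-0.0120,-0.0003,0.0020,0.001],
[-1,-0.0120,-0.0003,0.0020,0.001],
[-1,-0.0120,-0.0003,0.0020,0.001],
[-1,-0.0120,-0.0003,0.0020,0.001],
[-1,-0.0120,-0.0003,0.0020,0.001],
[-1,-0.0120,-0.0003,0.0020,0.001],
[-1,-0.0120,-0.0003,0.0020,0.001],
[-1,-0.0120,-0.0003,0.0020,0.001],
```

View pics/w8.png

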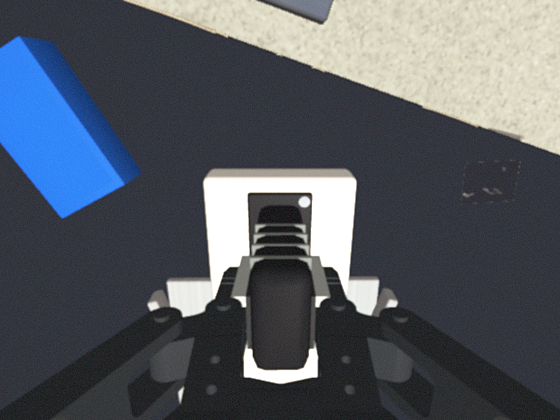

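Emit:
send_rows([
  [-1, 0, -0.001, 0.008, 0],
  [-1, 0, -0.001, 0.006, 0],
  [-1, 0, 0, 0, 0],
])

```text
clock: 12.32
eef_pos: [404.3, 131.4, 63.7]
tool_rot: [3.128, 0.058, -2.825]
force: [0.0, 0.1, -2.7]
width: 21.0
```

```bash
python3 - <<'E'
from h import *
s,T=tool();print(w2box(s['eef_pos']),s['eef_pos'])
b=box2w(-52,2.4);plan([(b[0],b[1],62,197.8,-1,14)])
E
```

```text
[-218.63868107    4.21417921] [404.33943056 131.3756256   63.68254848]
tilt deg: tool z [ 0.051  0.031 -0.998] clock 12.3167
[-1,-0.0119,-0.0002,0.0008,0.000],
[-1,-0.0119,-0.0002,0.0008,0.000],
[-1,-0.0119,-0.0002,0.0008,0.000],
[-1,-0.0119,-0.0002,0.0008,0.000],
[-1,-0.0119,-0.0002,0.0008,0.000],
[-1,-0.0119,-0.0002,0.0008,0.000],
[-1,-0.0119,-0.0002,0.0008,0.000],
[-1,-0.0119,-0.0002,0.0008,0.000],
[-1,-0.0119,-0.0002,0.0008,0.000],
[-1,-0.0119,-0.0002,0.0008,0.000],
[-1,-0.0119,-0.0002,0.0008,0.000],
[-1,-0.0119,-0.0002,0.0008,0.000],
[-1,-0.0119,-0.0002,0.0008,0.000],
[-1,-0.0119,-0.0001,0.0008,0.000],
```

Emit:
send_rows([
  [-1, -0.012, 0, 0.001, 0],
  [-1, -0.012, 0, 0.001, 0],
  [-1, -0.012, 0, 0.001, 0],
  [-1, -0.012, 0, 0.001, 0],
  [-1, -0.012, 0, 0.0005, 0],
  [-1, -0.012, 0, 0.0005, 0],
  [-1, -0.012, 0, 0.0005, 0],
])

```text
clock: 12.9
eef_pos: [473.2, 155.7, 64.3]
tool_rot: [3.134, 0.031, -2.82]
force: [-4.5, -3.1, -0.4]
width: 21.3
```

```bash
python3 - <<'E'
from h import *
s,T=tool();print(w2box(s['eef_pos']),s['eef_pos'])
b=box2w(-52,1);plan([(b[0],b[1],62,197.8,-1,7)])
p=snap('scene');cv2.imwrite('pics/s9.png',cv2.resize(p['image'][90:230,150:310],None,fx=4,fy=4))
E
```

```text
[-145.58539509    6.33579913] [473.24704213 155.72772882  64.30788792]
tilt deg: tool z [ 0.027  0.017 -0.999] clock 12.9
[-1,-0.0133,-0.0009,0.0007,0.002],
[-1,-0.0133,-0.0009,0.0007,0.002],
[-1,-0.0133,-0.0009,0.0007,0.002],
[-1,-0.0133,-0.0009,0.0007,0.002],
[-1,-0.0133,-0.0008,0.0007,0.002],
[-1,-0.0134,-0.0008,0.0007,0.002],
[-1,-0.0134,-0.0008,0.0007,0.002],
```

View pics/s9.png

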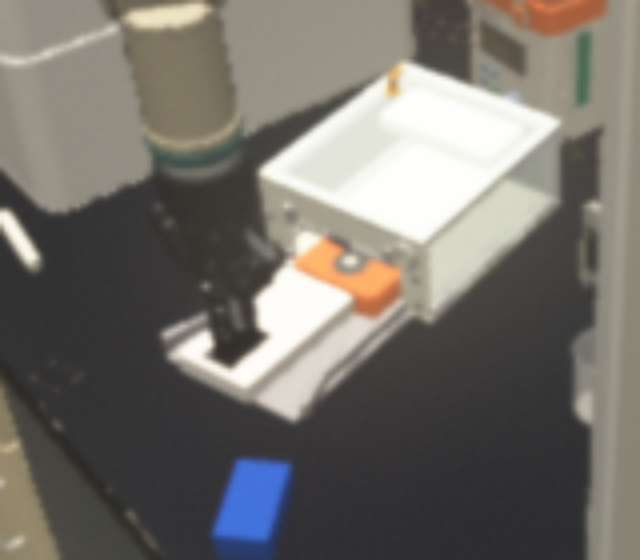

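Emit:
send_rows([
  [-1, -0.0135, -0.0015, 0, 0.002],
  [-1, -0.0135, -0.0015, 0, 0.002],
  [-1, -0.0135, -0.0015, 0, 0.002],
  [-1, -0.0135, -0.001, 0, 0.002],
  [-1, -0.0135, -0.001, 0, 0.002],
  [-1, -0.0135, -0.001, 0, 0.002],
  [-1, -0.012, 0, 0, 0.002],
])

```text
clock: 13.53
eef_pos: [551.1, 178.5, 66.7]
tool_rot: [3.131, 0.001, -2.824]
force: [-1.6, -0.4, -2.4]
width: 21.4
```

```bash
python3 - <<'E'
from h import *
s,T=tool();print(w2box(s['eef_pos']),s['eef_pos'])
b=box2w(-52,1);plan([(b[0],b[1],64,197.8,-1,2)])
p=snap('scene');cv2.imwrite('pics/s10.png',cv2.resize(p['image'][90:230,150:310],None,fx=4,fy=4))
E
```

```text
[-64.47264259   4.1795724 ] [551.1360263  178.47050959  66.71608905]
tilt deg: tool z [-0.002  0.011 -1.   ] clock 13.5333
[-1,-0.0062,-0.0016,0.0013,0.003],
[-1,-0.0062,-0.0016,0.0013,0.003],
```

View pics/s10.png

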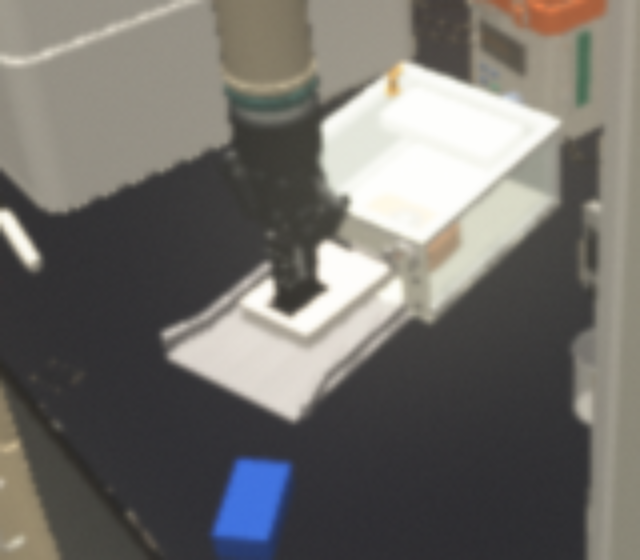

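Emit:
send_rows([
  [-1, -0.008, -0.001, 0, 0.002],
  [-1, -0.008, -0.001, 0, 0],
  [-1, 0, 0, 0, 0],
])

```text
clock: 13.83
eef_pos: [566.3, 183.6, 66.7]
tool_rot: [3.128, -0.002, -2.823]
force: [1.4, 0.4, -4.7]
width: 21.6
```

```bash
python3 - <<'E'
from h import *
s,T=tool();print(w2box(s['eef_pos']),s['eef_pos'],s['force'])
b=box2w(-180,3);plan([(b[0],b[1],66,197.8,-1,9)])
E
```

```text
[-48.49638969   4.44946141] [566.26498247 183.61134436  66.66608685] [ 1.35776617  0.42303526 -4.69924888]
tilt deg: tool z [-0.006  0.012 -1.   ] clock 13.8333
[-1,0.0146,-0.0001,0.0001,0.001],
[-1,0.0146,-0.0001,0.0001,0.001],
[-1,0.0146,-0.0001,0.0001,0.001],
[-1,0.0146,-0.0001,0.0001,0.001],
[-1,0.0146,-0.0001,0.0001,0.001],
[-1,0.0146,-0.0001,0.0001,0.001],
[-1,0.0146,-0.0001,0.0001,0.001],
[-1,0.0146,-0.0001,0.0001,0.001],
[-1,0.0146,-0.0001,0.0001,0.001],
```

Emit:
send_rows([
  [-1, 0.016, 0, 0, 0],
  [-1, 0.016, 0, 0, 0],
  [-1, 0.016, 0, 0, 0],
  [-1, 0.016, 0, 0, 0],
  [-1, 0.016, 0, 0, 0],
  [-1, 0.016, 0, 0, 0],
  [-1, 0.016, 0, 0, 0],
  [-1, 0.016, 0, 0, 0],
  [-1, 0.01, 0, -0.015, 0],
  [-1, 0, 0, -0.02, 0],
  [-1, 0, 0, 0, 0],
])

```text
clock: 14.75
eef_pos: [426.5, 142.1, 104.5]
tool_rot: [3.119, 0.004, -2.816]
force: [1.1, 0.6, -3.2]
width: 21.7
```

```bash
python3 - <<'E'
from h import *
s,T=tool();print(w2box(s['eef_pos']),s['eef_pos'],s['force'])
b=box2w(-160,138);plan([(b[0],b[1],100,194,-1,7)])
p=snap('scene');cv2.imwrite('pics/s11.png',cv2.resize(p['image'][90:230,150:310],None,fx=4,fy=4))
E
```

```text
[-194.31313952    7.62411042] [426.45809371 142.05852518 104.49180259] [ 1.05906264  0.61725796 -3.16958636]
tilt deg: tool z [-0.003  0.022 -1.   ] clock 14.75
[-1,-0.0052,0.0185,0.0011,0.012],
[-1,-0.0050,0.0186,0.0011,0.012],
[-1,-0.0047,0.0186,0.0011,0.012],
[-1,-0.0045,0.0187,0.0011,0.012],
[-1,-0.0043,0.0188,0.0011,0.012],
[-1,-0.0041,0.0188,0.0011,0.012],
[-1,-0.0039,0.0188,0.0011,0.012],
```

View pics/s11.png

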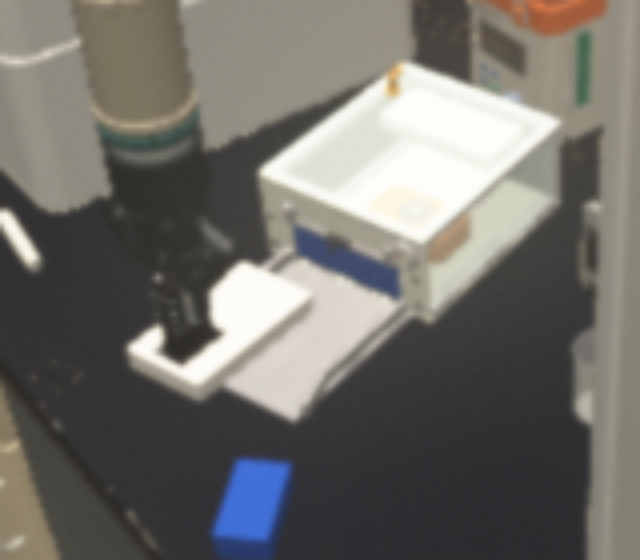

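The flap is shut with the cassette inside. I'll put the block down left of the tray while I fetch the carton.

Emit:
send_rows([
  [-1, -0.005, 0.019, 0, 0.01],
  [-1, -0.005, 0.019, 0, 0.01],
  [-1, -0.005, 0.019, 0, 0.01],
  [-1, -0.005, 0.019, 0, 0.01],
  [-1, -0.004, 0.019, 0, 0.01],
  [-1, -0.004, 0.019, 0, 0.01],
  [-1, -0.004, 0.02, 0.008, 0.01],
  [-1, 0, 0.005, 0.012, 0],
  [-1, 0, 0, 0.01, 0],
  [-1, 0, 0, 0, 0],
])

```text
clock: 15.63
eef_pos: [417.6, 293.9, 70.7]
tool_rot: [3.113, 0.005, -2.894]
force: [-0.1, -0.8, -2.2]
width: 21.4
```

```bash
python3 - <<'E'
from h import *
s,T=tool();print(w2box(s['eef_pos']),s['eef_pos'],s['force'])
b=box2w(-160,136);plan([(b[0],b[1],60,194,-1,3)])
E
```

```text
[-156.31005937  154.86146554] [417.63217516 293.86490188  70.68155258] [-0.06108835 -0.78299486 -2.20502057]
tilt deg: tool z [-0.002  0.029 -1.   ] clock 15.6333
[-1,0.0009,-0.0065,0.0034,0.001],
[-1,0.0008,-0.0065,0.0034,0.001],
[-1,0.0008,-0.0065,0.0034,0.001],
```

Emit:
send_rows([
  [-1, 0, -0.007, 0.005, 0],
  [-1, 0, -0.006, 0.005, 0],
  [-1, 0, 0, 0.003, 0],
  [-1, 0, 0, 0, 0],
])

```text
clock: 15.97
eef_pos: [419.8, 281.6, 56.5]
tool_rot: [3.111, 0.005, -2.891]
force: [-1.4, 2.0, 1.8]
width: 21.5
```

```bash
python3 - <<'E'
from h import *
s,T=tool();print(w2box(s['eef_pos']),s['eef_pos'],s['force'],s['clock'])
p=snap('scene');cv2.imwrite('pics/s12.png',cv2.resize(p['image'][90:230,150:310],None,fx=4,fy=4))
E
```

```text
[-157.97903134  142.55477653] [419.80519494 281.63714465  56.51759386] [-1.39198745  2.04264335  1.77215379] 15.9667
```

View pics/s12.png

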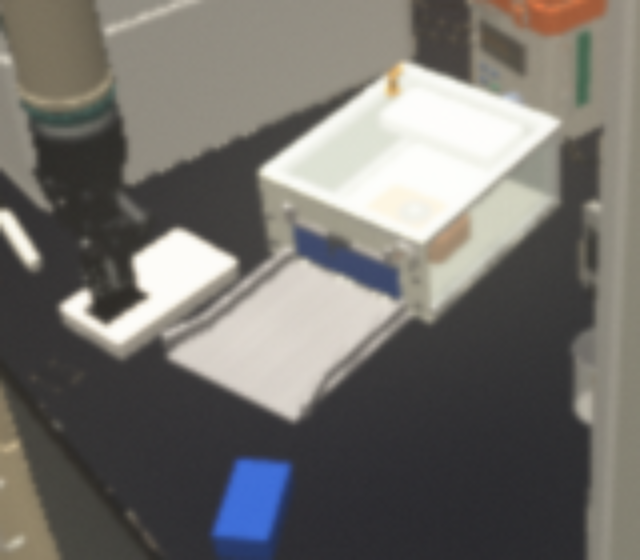

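Emit:
send_rows([
  [-1, 0, 0, 0.001, 0],
  [1, 0, 0, 0, 0],
  [1, 0, 0, 0, 0],
  [1, 0, 0, 0, 0],
  [1, 0, 0, -0.01, 0],
  [1, 0, 0, -0.03, 0],
  [1, 0, 0, -0.035, 0],
  [1, 0, 0, -0.035, 0],
  [1, 0, 0, 0, 0],
])

```text
clock: 16.77
eef_pos: [421.7, 275.1, 171.4]
tool_rot: [3.114, 0.003, -2.895]
force: [0.8, 1.2, -0.8]
width: 85.1
```

```bash
python3 - <<'E'
from h import *
s,T=tool();print(s['eef_pos'],s['width'])
plan([(455,-20,165,150,1,10),(400,-320,150,103.7,1,11)])
E
```

```text
[421.71400426 275.05192536 171.44875682] 85.10353042755924
tilt deg: tool z [-0.004  0.028 -1.   ] clock 16.7667
[1,0.0040,-0.0294,-0.0002,0.077],
[1,0.0017,-0.0297,-0.0002,0.077],
[1,-0.0006,-0.0297,-0.0002,0.077],
[1,-0.0029,-0.0296,-0.0002,0.077],
[1,-0.0051,-0.0293,-0.0002,0.077],
[1,-0.0074,-0.0288,-0.0002,0.077],
[1,-0.0096,-0.0281,-0.0002,0.077],
[1,-0.0117,-0.0273,-0.0002,0.077],
[1,-0.0138,-0.0263,-0.0002,0.077],
[1,-0.0157,-0.0252,-0.0002,0.077],

[1,-0.0093,-0.0261,0.0006,0.073],
[1,-0.0112,-0.0254,0.0006,0.073],
[1,-0.0130,-0.0245,0.0006,0.073],
[1,-0.0148,-0.0235,0.0006,0.073],
[1,-0.0165,-0.0223,0.0006,0.073],
[1,-0.0181,-0.0210,0.0006,0.073],
[1,-0.0196,-0.0197,0.0006,0.073],
[1,-0.0210,-0.0182,0.0006,0.073],
[1,-0.0223,-0.0166,0.0006,0.073],
[1,-0.0234,-0.0149,0.0006,0.073],
[1,-0.0244,-0.0132,0.0006,0.073],
```

Emit:
send_rows([
  [1, 0.004, -0.03, 0, 0.077],
  [1, 0.002, -0.03, 0, 0.077],
  [1, -0.001, -0.03, 0, 0.077],
  [1, -0.003, -0.03, 0, 0.077],
  [1, -0.005, -0.03, 0, 0.077],
  [1, -0.008, -0.03, 0, 0.077],
  [1, -0.01, -0.029, 0, 0.077],
  [1, -0.012, -0.028, 0, 0.077],
  [1, -0.014, -0.027, 0, 0.077],
  [1, -0.015, -0.026, 0, 0.077],
])

```text
clock: 17.6
eef_pos: [456.3, -31.3, 171.0]
tool_rot: [3.102, -0.009, 2.593]
force: [0.2, 0.3, 0.4]
width: 85.3
```

```bash
python3 - <<'E'
from h import *
s,T=tool();print(s['eef_pos'],s['width'])
plan([(400,-315,150,103.7,1,12)])
E
```

```text
[456.32043692 -31.25177557 171.01552165] 85.26715731877226
tilt deg: tool z [ 0.013  0.039 -0.999] clock 17.6
[1,-0.0083,-0.0227,0.0008,0.065],
[1,-0.0098,-0.0221,0.0008,0.065],
[1,-0.0112,-0.0214,0.0008,0.065],
[1,-0.0126,-0.0206,0.0008,0.065],
[1,-0.0139,-0.0198,0.0008,0.065],
[1,-0.0152,-0.0188,0.0008,0.065],
[1,-0.0164,-0.0178,0.0008,0.065],
[1,-0.0175,-0.0167,0.0008,0.065],
[1,-0.0185,-0.0155,0.0008,0.065],
[1,-0.0195,-0.0143,0.0008,0.065],
[1,-0.0204,-0.0129,0.0008,0.065],
[1,-0.0212,-0.0116,0.0008,0.065],
```

Emit:
send_rows([
  [1, -0.008, -0.023, 0.001, 0.065],
  [1, -0.01, -0.022, 0.001, 0.065],
  [1, -0.011, -0.022, 0.001, 0.065],
  [1, -0.012, -0.021, 0.001, 0.065],
  [1, -0.014, -0.02, 0.001, 0.065],
  [1, -0.015, -0.019, 0.001, 0.065],
  [1, -0.016, -0.018, 0.001, 0.065],
  [1, -0.017, -0.017, 0.001, 0.065],
  [1, -0.018, -0.016, 0.001, 0.065],
  [1, -0.019, -0.015, 0.001, 0.065],
  [1, -0.02, -0.013, 0.001, 0.065],
  [1, 0, 0, 0, 0],
])

```text
clock: 18.6
eef_pos: [390.0, -312.9, 155.2]
tool_rot: [3.113, -0.026, 1.824]
force: [0.4, -0.6, -0.1]
width: 85.7
```

```bash
python3 - <<'E'
from h import *
s,T=tool();p=snap('wrist','w13.png');X=pts(p,T@p['tool_from_camera'])
print(s['eef_pos'],s['qpos'].round(2))
k=(X[...,2]>20)&(X[...,2]<36)&(abs(X[...,0]-393)<80)&(abs(X[...,1]+339)<80)
n,l,st,_=cv2.connectedComponentsWithStats(k.astype(np.uint8));k=l==1+np.argmax(st[1:,4])
r=cv2.minAreaRect(X[k][:,:2].astype(np.float32));print(r,np.median(X[k][:,2]))
yw=r[2] if r[1][0]<r[1][1] else r[2]-90
print('yaw',yw)
plan([(r[0][0],r[0][1],70,yw+90,1,4),(r[0][0],r[0][1],7,yw+90,1,4)])
E
```

```text
[ 389.9982103  -312.93283569  155.15845045] [ 0.85  0.54 -0.3   2.    0.19  0.63  0.69]
((393.474853515625, -338.5133056640625), (44.822505950927734, 85.43807220458984), 13.027735710144043) 28.52234845418542
yaw 13.027735710144043
tilt deg: tool z [ 0.021  0.034 -0.999] clock 18.65
[1,-0.0075,-0.0017,0.0211,0.007],
[1,-0.0075,-0.0017,0.0211,0.007],
[1,-0.0075,-0.0016,0.0211,0.007],
[1,-0.0076,-0.0015,0.0211,0.007],

[1,-0.0004,-0.0004,0.0157,-0.000],
[1,-0.0004,-0.0004,0.0157,-0.000],
[1,-0.0004,-0.0004,0.0157,-0.000],
[1,-0.0004,-0.0004,0.0157,-0.000],
```

View pics/w13.png

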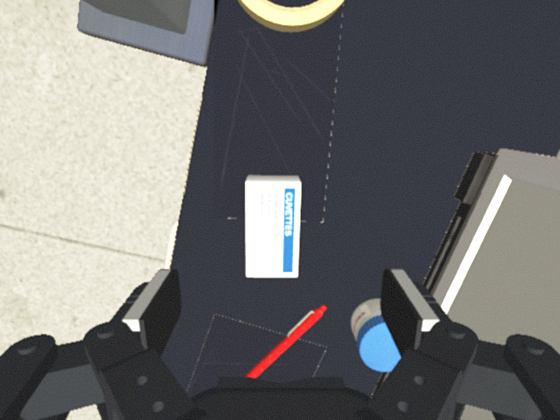

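The carton lettered "CUVETTES" is at (272,227). The fit is 45 x 85 mm at (393.5,-338.5), so I'll grasp it.

Emit:
send_rows([
  [1, -0.008, -0.002, 0.021, 0.007],
  [1, -0.008, -0.002, 0.021, 0.007],
  [1, -0.008, -0.002, 0.021, 0.007],
  [1, -0.007, -0.002, 0.021, 0.007],
  [1, 0, 0, 0.018, 0],
  [1, 0, 0, 0.015, 0],
  [1, 0, 0, 0, 0],
])

```text
clock: 19.23
eef_pos: [398.8, -334.9, 37.6]
tool_rot: [3.104, -0.027, 1.809]
force: [0.4, -0.2, 0.1]
width: 85.8
```

```bash
python3 - <<'E'
from h import *
s,T=tool();print(s['eef_pos'],s['tool_rot'])
plan([(393.5,-338.5,8,103,1,2)])
E
```

```text
[ 398.84204295 -334.86916478   37.58972019] [ 3.1041005  -0.0265502   1.80945095]
tilt deg: tool z [ 0.03   0.035 -0.999] clock 19.2333
[1,-0.0015,-0.0036,0.0146,0.006],
[1,-0.0015,-0.0036,0.0146,0.006],
```

Emit:
send_rows([
  [1, -0.002, -0.004, 0.014, 0.006],
  [1, -0.002, -0.004, 0.013, 0.006],
  [1, 0, 0, 0, 0],
  [-1, 0, 0, 0, 0],
  [-1, 0, 0, 0, 0],
  [-1, 0, 0, 0, 0],
  [-1, 0, 0, 0, 0],
  [-1, 0, 0, 0, 0],
  [-1, 0, 0, 0, 0],
  [-1, 0, 0, 0, 0],
])

```text
clock: 20.07
eef_pos: [399.4, -336.1, 17.9]
tool_rot: [3.096, -0.024, 1.808]
force: [0.0, 0.6, -0.1]
width: 43.2
```

```bash
python3 - <<'E'
from h import *
s,T=tool();p=s['eef_pos']
t=box2w(-66,2)
plan([(p[0],p[1],75,103,-1,3),(455,-40,90,103,-1,10),(t[0],t[1],75,107.8,-1,9)])
print(t)
E
```

```text
tilt deg: tool z [ 0.039  0.034 -0.999] clock 20.0667
[-1,0.0004,0.0009,-0.0190,0.003],
[-1,0.0005,0.0009,-0.0190,0.003],
[-1,0.0005,0.0009,-0.0190,0.003],

[-1,0.0276,0.0121,-0.0003,-0.000],
[-1,0.0276,0.0121,-0.0003,-0.000],
[-1,0.0276,0.0121,-0.0003,-0.000],
[-1,0.0276,0.0121,-0.0003,-0.000],
[-1,0.0276,0.0121,-0.0003,-0.000],
[-1,0.0276,0.0121,-0.0003,-0.000],
[-1,0.0276,0.0121,-0.0003,-0.000],
[-1,0.0276,0.0121,-0.0003,-0.000],
[-1,0.0276,0.0121,-0.0003,-0.000],
[-1,0.0276,0.0121,-0.0003,-0.000],

[-1,0.0209,0.0156,0.0029,-0.009],
[-1,0.0208,0.0158,0.0029,-0.009],
[-1,0.0207,0.0160,0.0029,-0.009],
[-1,0.0205,0.0162,0.0029,-0.009],
[-1,0.0204,0.0164,0.0029,-0.009],
[-1,0.0202,0.0166,0.0029,-0.009],
[-1,0.0200,0.0167,0.0029,-0.009],
[-1,0.0199,0.0169,0.0029,-0.009],
[-1,0.0197,0.0171,0.0029,-0.009],

[550.34806947 175.92836866]
```

Emit:
send_rows([
  [-1, 0, 0.001, -0.015, 0],
  [-1, 0, 0.001, -0.02, 0],
  [-1, 0, 0.001, -0.02, 0],
  [-1, 0, 0, 0, 0],
])

```text
clock: 20.4
eef_pos: [399.6, -336.4, 74.0]
tool_rot: [3.097, -0.026, 1.808]
force: [0.2, -0.1, -1.2]
width: 43.2
```

```bash
python3 - <<'E'
from h import *
s,T=tool();p=snap('wrist','w14.png');X=pts(p,T@p['tool_from_camera']);print(s['eef_pos'])
plan([(455,-40,95,103,-1,10)])
E
```

```text
[ 399.59611165 -336.35807754   74.00230512]
tilt deg: tool z [ 0.035  0.037 -0.999] clock 20.45
[-1,0.0275,0.0125,-0.0009,0.001],
[-1,0.0275,0.0124,-0.0009,0.001],
[-1,0.0275,0.0124,-0.0009,0.001],
[-1,0.0275,0.0124,-0.0009,0.001],
[-1,0.0275,0.0124,-0.0009,0.001],
[-1,0.0276,0.0123,-0.0009,0.001],
[-1,0.0276,0.0123,-0.0009,0.001],
[-1,0.0276,0.0123,-0.0009,0.001],
[-1,0.0276,0.0122,-0.0009,0.001],
[-1,0.0276,0.0122,-0.0009,0.001],
```

View pics/w14.png

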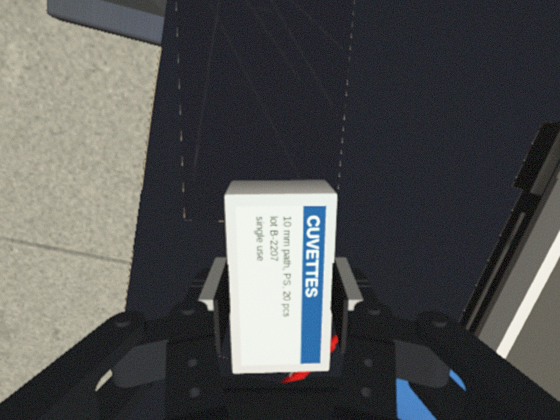

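The carton is held square and upright. I'll carry it to the tray.

Emit:
send_rows([
  [-1, 0.028, 0.012, -0.001, 0],
  [-1, 0.028, 0.012, -0.001, 0],
  [-1, 0.028, 0.012, -0.001, 0],
  [-1, 0.028, 0.012, -0.001, 0],
  [-1, 0.028, 0.012, -0.001, 0],
  [-1, 0.028, 0.012, -0.001, 0],
  [-1, 0.028, 0.012, -0.001, 0],
  [-1, 0.028, 0.012, -0.001, 0],
  [-1, 0.028, 0.012, -0.001, 0],
  [-1, 0.028, 0.012, -0.001, 0],
])

```text
clock: 21.28
eef_pos: [447.3, -33.9, 87.2]
tool_rot: [3.109, -0.026, 1.788]
force: [0.6, 0.5, -0.1]
width: 43.7
```

```bash
python3 - <<'E'
from h import *
t=box2w(-66,2);s,T=tool();print(t,s['width'],s['eef_pos'])
plan([(t[0]-6,t[1]-2,75,107.8,-1,9)])
E
```

```text
[550.34806947 175.92836866] 43.66031539338769 [447.26311828 -33.92581812  87.22781231]
tilt deg: tool z [ 0.026  0.033 -0.999] clock 21.2833
[-1,0.0202,0.0154,0.0024,-0.010],
[-1,0.0200,0.0156,0.0024,-0.010],
[-1,0.0199,0.0158,0.0024,-0.010],
[-1,0.0197,0.0161,0.0024,-0.010],
[-1,0.0195,0.0163,0.0024,-0.010],
[-1,0.0194,0.0165,0.0024,-0.010],
[-1,0.0192,0.0167,0.0024,-0.010],
[-1,0.0190,0.0169,0.0024,-0.010],
[-1,0.0188,0.0171,0.0024,-0.010],
```

Emit:
send_rows([
  [-1, 0.02, 0.015, 0.002, -0.01],
  [-1, 0.02, 0.015, 0.002, -0.01],
  [-1, 0.02, 0.016, 0.002, -0.01],
  [-1, 0.02, 0.016, 0.002, -0.01],
  [-1, 0.02, 0.016, 0.002, -0.01],
  [-1, 0.019, 0.016, 0.002, -0.01],
  [-1, 0.019, 0.016, 0.002, -0.01],
  [-1, 0.019, 0.016, 0.002, -0.01],
  [-1, 0, 0, 0, 0],
])

```text
clock: 22.03
eef_pos: [527.2, 168.6, 70.3]
tool_rot: [3.117, -0.027, 1.884]
force: [0.7, 1.1, -0.8]
width: 43.5
```

```bash
python3 - <<'E'
from h import *
t=box2w(-66,2)
s,T=tool();p=snap('wrist','w15.png');X=pts(p,T@p['tool_from_camera']);b=w2box(X)
k=(X[...,2]>60)&(X[...,2]<105)&(p['image'].min(-1)>90)&(b[...,0]<-20)
n,l,st,_=cv2.connectedComponentsWithStats(k.astype(np.uint8));k=l==1+np.argmax(st[1:,4])
print('carton box frame',cv2.minAreaRect(b[k].astype(np.float32)),np.percentile(X[k][:,2],[5,50,95]))
print(t,s['width'],s['eef_pos'],w2box(s['eef_pos']))
plan([(t[0],t[1],45,107.8,-1,3),(t[0],t[1],25,107.8,-1,2)])
E
```

```text
carton box frame ((-90.56570434570312, 0.26294708251953125), (85.71883392333984, 56.82841491699219), 89.9384536743164) [77.79761    83.22751181 84.30949275]
[550.34806947 175.92836866] 43.53770952880007 [527.1587607  168.58823733  70.26213799] [-90.32306616   2.10010803]
tilt deg: tool z [ 0.013  0.031 -0.999] clock 22.0833
[-1,0.0005,0.0087,0.0085,0.000],
[-1,0.0005,0.0087,0.0085,0.000],
[-1,0.0005,0.0087,0.0085,0.000],

[-1,-0.0003,-0.0002,0.0100,-0.000],
[-1,-0.0003,-0.0002,0.0100,-0.000],
```

View pics/w15.png

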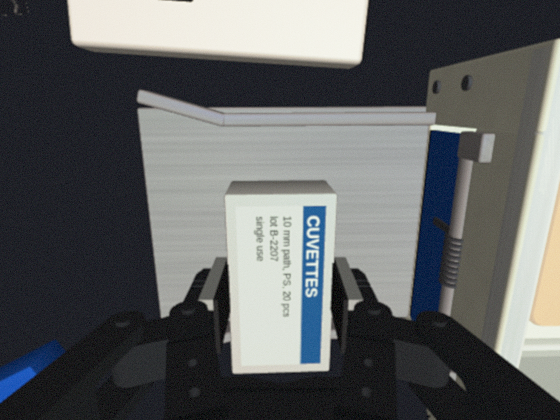

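Emit:
send_rows([
  [-1, 0, 0.008, 0.009, 0],
  [-1, 0, 0.008, 0.009, 0],
  [-1, 0, 0.007, 0.009, 0],
  [-1, 0, 0, 0.01, 0],
  [-1, 0, 0, 0.01, 0],
  [-1, 0, 0, 0, 0],
])

```text
clock: 22.58
eef_pos: [547.0, 169.8, 18.4]
tool_rot: [3.126, -0.022, 1.878]
force: [0.6, 2.7, 3.4]
width: 43.4
```

```bash
python3 - <<'E'
from h import *
s,T=tool();print(s['eef_pos'],w2box(s['eef_pos']),s['force'])
E
```

```text
[547.02768727 169.76448402  18.4452949 ] [-71.04570408  -2.85379048] [0.59471641 2.69632174 3.39464914]
```

Emit:
send_rows([
  [0.4, 0, 0, -0.001, 0],
  [0.4, 0, 0, 0, 0],
  [0.4, 0, 0, -0.005, 0],
  [0.4, 0, 0, -0.02, 0],
  [0.4, 0, 0, -0.03, 0],
  [1, 0, 0, -0.035, 0],
  [1, 0, 0, -0.035, 0],
  [1, 0, 0, -0.02, 0],
])

```text
clock: 23.25
eef_pos: [538.9, 160.4, 161.3]
tool_rot: [-3.136, -0.02, 1.874]
force: [1.1, -0.1, -0.0]
width: 85.8
```

```bash
python3 - <<'E'
from h import *
s,T=tool();p=snap('wrist','w16.png');X=pts(p,T@p['tool_from_camera']);b=w2box(X)
k=(X[...,2]>28)&(X[...,2]<42)&(b[...,0]<-22)&(b[...,0]>-150)&(abs(b[...,1])<60)
n,l,st,_=cv2.connectedComponentsWithStats(k.astype(np.uint8));k=l==1+np.argmax(st[1:,4])
print('carton box frame',cv2.minAreaRect(b[k].astype(np.float32)),np.percentile(X[k][:,2],[5,50,95]))
k=(X[...,2]>16)&(X[...,2]<28)&(b[...,1]>79)&(b[...,1]<240)&(b[...,0]<-20)
n,l,st,_=cv2.connectedComponentsWithStats(k.astype(np.uint8));k=l==1+np.argmax(st[1:,4])
print('board',cv2.minAreaRect(X[k][:,:2].astype(np.float32)),k.sum())
plan([(440,250,165,194,1,13)])
E
```

```text
carton box frame ((-71.42903900146484, -4.739330291748047), (84.96202850341797, 45.18988037109375), 89.74701690673828) [33.26809747 34.48816313 35.5981182 ]
board ((463.697021484375, 272.488525390625), (152.41415405273438, 42.99593734741211), 16.319143295288086) 11037
tilt deg: tool z [-0.007  0.019 -1.   ] clock 23.3
[1,0.0089,-0.0054,0.0001,-0.116],
[1,0.0094,-0.0043,0.0001,-0.116],
[1,0.0099,-0.0032,0.0001,-0.116],
[1,0.0102,-0.0020,0.0001,-0.116],
[1,0.0103,-0.0008,0.0001,-0.116],
[1,0.0103,0.0004,0.0001,-0.116],
[1,0.0102,0.0016,0.0001,-0.116],
[1,0.0100,0.0028,0.0001,-0.116],
[1,0.0096,0.0039,0.0001,-0.116],
[1,0.0091,0.0050,0.0001,-0.116],
[1,0.0084,0.0060,0.0001,-0.116],
[1,0.0077,0.0069,0.0001,-0.116],
[1,0.0068,0.0078,0.0001,-0.116],
```

View pics/w16.png

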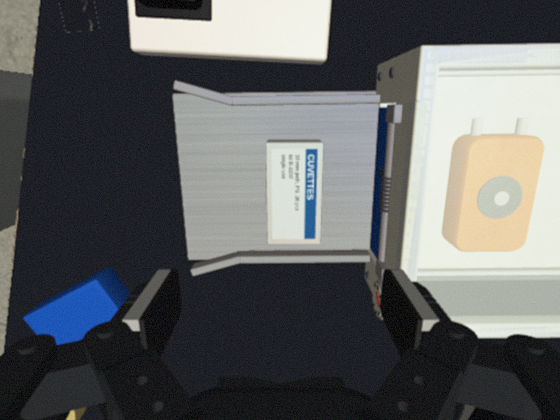

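The carton is flat on the tray, crosswise, with the cassette inside at (495,190). I'll fetch the block again.

Emit:
send_rows([
  [1, 0.009, -0.006, 0, -0.116],
  [1, 0.009, -0.005, 0, -0.116],
  [1, 0.01, -0.004, 0, -0.116],
  [1, 0.01, -0.002, 0, -0.116],
  [1, 0.01, -0.001, 0, -0.116],
  [1, 0.01, 0, 0, -0.116],
  [1, 0.01, 0.002, 0, -0.116],
  [1, 0.01, 0.003, 0, -0.116],
  [1, 0.01, 0.004, 0, -0.116],
  [1, 0.009, 0.005, 0, -0.116],
  [1, 0.008, 0.006, 0, -0.116],
  [1, 0.008, 0.007, 0, -0.116],
])

```text
clock: 24.3
eef_pos: [441.7, 235.1, 169.2]
tool_rot: [3.128, 0.004, -2.961]
force: [1.1, 0.6, -0.2]
width: 85.2
```

```bash
python3 - <<'E'
from h import *
s,T=tool();p=snap('wrist','w17.png');X=pts(p,T@p['tool_from_camera'])
print(s['eef_pos'],np.degrees(s['tool_rot']))
d=w2box(X);k=(X[...,2]>16)&(X[...,2]<28)&(d[...,1]>79)&(d[...,1]<240)&(d[...,0]<-5)&(d[...,0]>-260)
n,l,st,_=cv2.connectedComponentsWithStats(k.astype(np.uint8));k=l==1+np.argmax(st[1:,4])
r=cv2.minAreaRect(X[k][:,:2].astype(np.float32));print('board',k.sum(),r)
y=r[2] if r[1][0]>r[1][1] else r[2]-90
g=np.array(r[0])-40*np.array([np.cos(np.radians(y)),np.sin(np.radians(y))]);print('grip',g,y)
plan([(g[0],g[1],115,y+180,1,4),(g[0],g[1],56,y+180,1,4)])
E
```

```text
[441.67819022 235.11939992 169.20125626] [ 179.22109598    0.24410992 -169.64350155]
board 11072 ((457.9748229980469, 292.8217468261719), (151.6889190673828, 80.3575668334961), 14.431377410888672)
grip [419.23695005 282.85293547] 14.431377410888672
tilt deg: tool z [-0.     0.015 -1.   ] clock 24.35
[1,0.0028,0.0121,0.0137,-0.016],
[1,0.0026,0.0121,0.0137,-0.016],
[1,0.0025,0.0122,0.0137,-0.016],
[1,0.0023,0.0122,0.0137,-0.016],

[1,0.0001,-0.0002,0.0147,-0.000],
[1,0.0001,-0.0002,0.0147,-0.000],
[1,0.0001,-0.0002,0.0147,-0.000],
[1,0.0001,-0.0002,0.0147,-0.000],
```

View pics/w17.png

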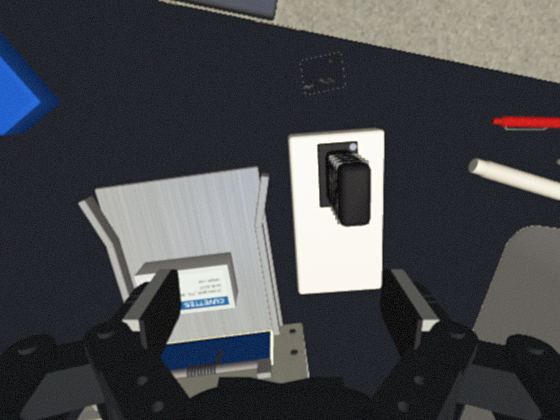

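Emit:
send_rows([
  [1, 0.003, 0.013, 0.014, -0.016],
  [1, 0.003, 0.013, 0.014, -0.016],
  [1, 0.003, 0.013, 0.014, -0.016],
  [1, 0.002, 0.01, 0.01, -0.016],
  [1, 0, 0, 0, 0],
])

```text
clock: 24.77
eef_pos: [419.2, 282.0, 116.3]
tool_rot: [3.128, 0.005, -2.901]
force: [-0.1, -0.0, 0.1]
width: 85.6
```

```bash
python3 - <<'E'
from h import *
print(read_state()['eef_pos'])
plan([(419.2,282.9,56,194.4,1,4)])
E
```

```text
[419.1563587  281.97568905 116.34796754]
tilt deg: tool z [ 0.002  0.014 -1.   ] clock 24.7667
[1,0.0000,0.0000,0.0151,-0.003],
[1,0.0000,0.0000,0.0151,-0.003],
[1,0.0000,0.0000,0.0151,-0.003],
[1,0.0000,0.0000,0.0151,-0.003],
```

Emit:
send_rows([
  [1, 0, 0, 0.015, -0.003],
  [1, 0, 0, 0.015, -0.003],
  [1, 0, 0, 0.015, -0.003],
  [1, 0, 0, 0.015, -0.003],
  [1, 0, 0, 0, 0],
  [-1, 0, 0, 0, 0],
  [-1, 0, 0, 0, 0],
  [-1, 0, 0, 0, 0],
  [-1, 0, 0, 0, 0],
  [-1, 0, 0, 0, 0],
  [-1, 0, 0, 0, 0],
])

```text
clock: 25.68
eef_pos: [425.5, 279.1, 59.8]
tool_rot: [3.13, 0.014, -2.909]
force: [0.7, 0.4, -4.1]
width: 21.3
```

```bash
python3 - <<'E'
from h import *
s,T=tool();p=s['eef_pos'];print(w2box(p))
a=box2w(-215,100);b=box2w(-220,2)
plan([(p[0],p[1],90,194.4,-1,2),(a[0],a[1],103,196,-1,5),(b[0],b[1],100,197.8,-1,6)])
E
```

```text
[-153.32811937  138.37684141]
tilt deg: tool z [ 0.011  0.015 -1.   ] clock 25.6833
[-1,-0.0002,0.0002,-0.0151,-0.009],
[-1,-0.0002,0.0002,-0.0151,-0.009],

[-1,0.0118,-0.0084,-0.0029,-0.006],
[-1,0.0119,-0.0083,-0.0029,-0.006],
[-1,0.0119,-0.0082,-0.0029,-0.006],
[-1,0.0120,-0.0082,-0.0029,-0.006],
[-1,0.0120,-0.0081,-0.0029,-0.006],

[-1,0.0003,-0.0164,0.0003,-0.005],
[-1,0.0004,-0.0164,0.0003,-0.005],
[-1,0.0005,-0.0164,0.0003,-0.005],
[-1,0.0006,-0.0163,0.0003,-0.005],
[-1,0.0007,-0.0163,0.0003,-0.005],
[-1,0.0008,-0.0163,0.0003,-0.005],
```

Emit:
send_rows([
  [-1, 0, 0, -0.015, -0.005],
  [-1, 0, 0, -0.015, -0.005],
  [-1, 0.012, -0.007, -0.004, -0.006],
  [-1, 0.012, -0.007, -0.004, -0.006],
  [-1, 0.012, -0.007, -0.004, -0.006],
  [-1, 0.012, -0.007, -0.004, -0.006],
  [-1, 0.012, -0.008, -0.003, -0.006],
  [-1, 0.001, -0.016, 0, -0.005],
  [-1, 0.001, -0.016, 0, -0.005],
  [-1, 0.001, -0.016, 0, -0.005],
  [-1, 0.001, -0.016, 0, -0.005],
  [-1, 0, 0, 0, 0],
])

```text
clock: 26.68
eef_pos: [384.1, 156.6, 108.9]
tool_rot: [3.138, 0.006, -2.845]
force: [-0.0, -1.8, -3.0]
width: 20.9
```

```bash
python3 - <<'E'
from h import *
s,T=tool();print(s['eef_pos'],w2box(s['eef_pos']))
p=snap('wrist','w18.png');X=pts(p,T@p['tool_from_camera']);d=w2box(X)
D=d-w2box(s['eef_pos'])
k=(abs(X[...,2]-(s['eef_pos'][2]-33))<12)&(np.abs(D[...,0])<120)&(np.abs(D[...,1])<60)&(p['image'].min(-1)>110)
P=X[k];E=D[k];A=np.c_[E,np.ones(len(E))];c=np.linalg.lstsq(A,P[:,2],rcond=None)[0]
r=P[:,2]-A@c;g=abs(r)<3;c=np.linalg.lstsq(A[g],P[g,2],rcond=None)[0];print('plane',c,k.sum(),g.sum(),np.percentile(E[g],[1,99],axis=0))
b=box2w(-214,2)
plan([(b[0],b[1],s['eef_pos'][2],197.8,-1,3)])
p=snap('scene');cv2.imwrite('pics/s18.png',cv2.resize(p['image'][90:230,150:310],None,fx=4,fy=4))
E
```

```text
[384.11159867 156.58305519 108.85356851] [-230.19240149   34.39846707]
plane [-8.53251579e-03  9.60651591e-03  7.22856884e+01] 11373 11036 [[-40.31468838 -38.4391578 ]
 [ 96.84057855  39.55895956]]
tilt deg: tool z [ 0.005  0.008 -1.   ] clock 26.7333
[-1,-0.0053,-0.0113,0.0000,-0.004],
[-1,-0.0053,-0.0113,0.0000,-0.004],
[-1,-0.0052,-0.0114,0.0000,-0.004],
```

View pics/s18.png

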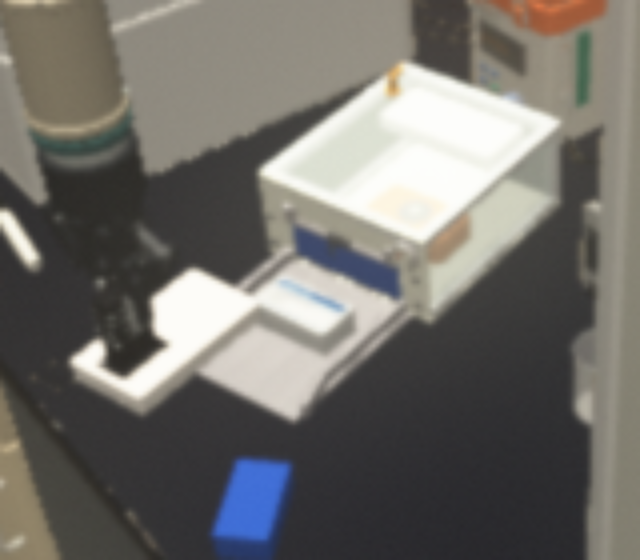

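Emit:
send_rows([
  [-1, -0.004, -0.012, 0, -0.004],
  [-1, -0.004, -0.012, 0, -0.004],
  [-1, -0.004, -0.012, 0, -0.004],
  [-1, 0, 0, 0.014, 0],
  [-1, 0, 0, 0.014, 0],
  [-1, 0, 0, 0.013, 0],
  [-1, 0, 0, 0, 0],
])

```text
clock: 27.37
eef_pos: [409.7, 136.4, 67.9]
tool_rot: [3.129, 0.016, -2.823]
force: [-0.6, -0.2, -3.0]
width: 21.6
```

```bash
python3 - <<'E'
from h import *
s,T=tool();print(s['eef_pos'],w2box(s['eef_pos']))
b=box2w(-32,0)
plan([(b[0],b[1],67,197.8,-1,15)])
E
```

```text
[409.70979824 136.38904326  67.94133686] [-211.99281792    7.34590533]
tilt deg: tool z [ 0.011  0.017 -1.   ] clock 27.3667
[-1,-0.0120,-0.0006,0.0002,0.001],
[-1,-0.0120,-0.0006,0.0002,0.001],
[-1,-0.0120,-0.0006,0.0002,0.001],
[-1,-0.0120,-0.0006,0.0002,0.001],
[-1,-0.0120,-0.0006,0.0002,0.001],
[-1,-0.0120,-0.0006,0.0002,0.001],
[-1,-0.0120,-0.0005,0.0002,0.001],
[-1,-0.0120,-0.0005,0.0002,0.001],
[-1,-0.0120,-0.0005,0.0002,0.001],
[-1,-0.0120,-0.0005,0.0002,0.001],
[-1,-0.0120,-0.0005,0.0002,0.001],
[-1,-0.0120,-0.0005,0.0002,0.001],
[-1,-0.0120,-0.0005,0.0002,0.001],
[-1,-0.0120,-0.0005,0.0002,0.001],
[-1,-0.0120,-0.0005,0.0002,0.001],
```

Emit:
send_rows([
  [-1, -0.002, -0.006, 0, 0],
  [-1, -0.012, -0.002, 0, 0.001],
  [-1, -0.012, -0.001, 0, 0.001],
  [-1, -0.012, -0.001, 0, 0.001],
  [-1, -0.012, -0.001, 0, 0.001],
  [-1, -0.012, -0.001, 0, 0.001],
  [-1, -0.012, -0.001, 0, 0.001],
  [-1, -0.012, -0.001, 0, 0.001],
])

```text
clock: 28.03
eef_pos: [493.0, 151.2, 72.4]
tool_rot: [3.13, 0.005, -2.822]
force: [-0.9, -0.6, -4.3]
width: 21.2
```

```bash
python3 - <<'E'
from h import *
s,T=tool();print(s['eef_pos'],w2box(s['eef_pos']),s['force'])
b=box2w(-43,0)
plan([(b[0],b[1],s['eef_pos'][2],197.8,-1,7)])
p=snap('scene');cv2.imwrite('pics/s19.png',cv2.resize(p['image'][90:230,150:310],None,fx=4,fy=4))
E
```

```text
[493.01517628 151.19057225  72.3926733 ] [-128.15056099   -4.02718681] [-0.87060674 -0.5544708  -4.30979276]
tilt deg: tool z [ 0.001  0.013 -1.   ] clock 28.0333
[-1,-0.0122,0.0005,0.0001,0.001],
[-1,-0.0122,0.0005,0.0001,0.001],
[-1,-0.0122,0.0005,0.0001,0.001],
[-1,-0.0122,0.0005,0.0001,0.001],
[-1,-0.0122,0.0005,0.0001,0.001],
[-1,-0.0122,0.0005,0.0001,0.001],
[-1,-0.0122,0.0006,0.0001,0.001],
```

View pics/s19.png

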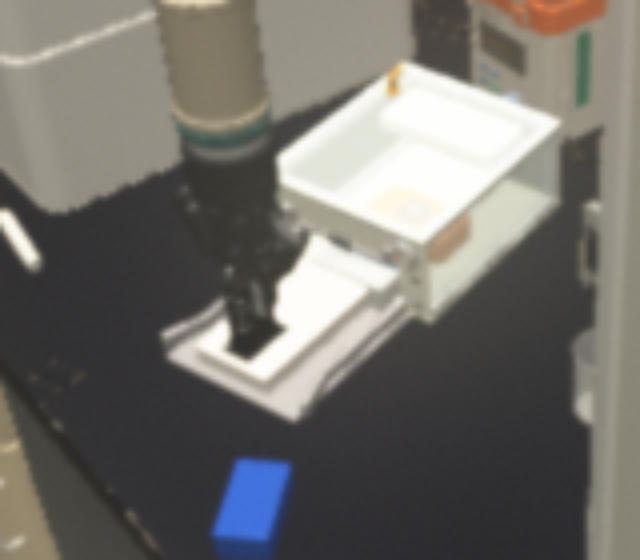

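Emit:
send_rows([
  [-1, -0.0125, 0.0005, 0.002, 0],
  [-1, -0.0125, 0.0005, 0.002, 0],
  [-1, -0.0125, 0.0005, 0.001, 0],
  [-1, -0.0125, 0.0005, 0.001, 0],
  [-1, -0.0125, 0.0005, 0.001, 0],
  [-1, -0.0125, 0.0005, 0.001, 0],
])

```text
clock: 28.58
eef_pos: [557.1, 173.4, 67.2]
tool_rot: [3.133, -0.013, -2.823]
force: [-9.3, -1.0, 8.8]
width: 21.4
```

```bash
python3 - <<'E'
from h import *
s,T=tool();print(s['eef_pos'],w2box(s['eef_pos']),s['force'])
b=box2w(-43,0)
plan([(b[0],b[1],s['eef_pos'][2],197.8,-1,2)])
p=snap('scene');cv2.imwrite('pics/s20.png',cv2.resize(p['image'][90:230,150:310],None,fx=4,fy=4))
E
```

```text
[557.05327398 173.4295672   67.24202806] [-60.37964958  -2.42893185] [-9.31008731 -1.01767702  8.80580422]
tilt deg: tool z [-0.015  0.004 -1.   ] clock 28.5833
[-1,-0.0087,0.0011,-0.0001,0.004],
[-1,-0.0087,0.0012,-0.0001,0.004],
```

View pics/s20.png

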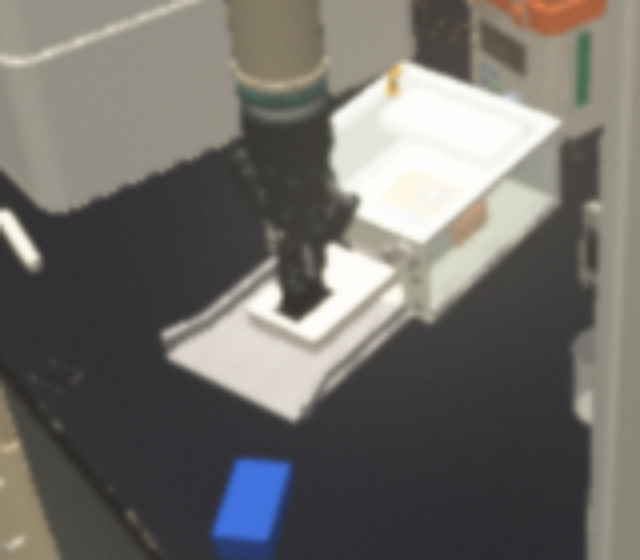

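Emit:
send_rows([
  [-1, -0.01, 0.001, -0.001, 0.002],
  [-1, -0.01, 0.001, -0.001, 0.002],
  [-1, -0.002, 0, 0, 0],
  [-1, 0, 0, 0, 0],
])

```text
clock: 28.97
eef_pos: [576.2, 181.6, 70.0]
tool_rot: [3.133, -0.016, -2.827]
force: [0.2, 0.3, -5.9]
width: 21.3
```

```bash
python3 - <<'E'
from h import *
s,T=tool();print(s['eef_pos'],w2box(s['eef_pos']),s['force'])
p=snap('top');cv2.imwrite('pics/t21.png',cv2.resize(p['image'][115:255,130:260],None,fx=4,fy=4))
E
```

```text
[576.1845775  181.57380743  70.04668603] [-39.67451717  -0.52291101] [ 0.15605162  0.2991282  -5.85006816]
```

View pics/t21.png

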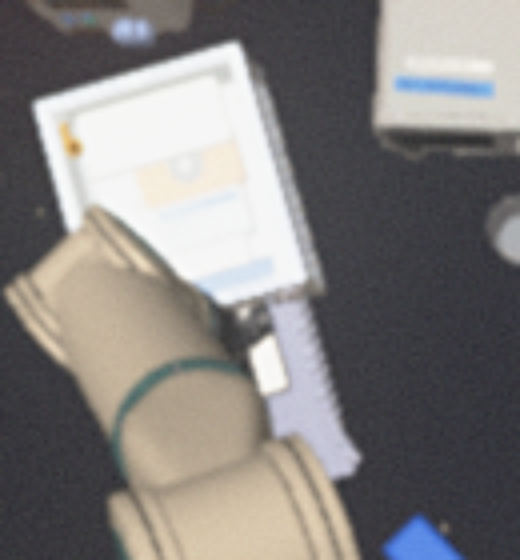

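Cassette and carton are both well inside, with the nose about 70 mm past the flap plane. I'll draw the block out.

Emit:
send_rows([
  [-1, 0.015, 0, 0, 0],
  [-1, 0.016, 0, 0, 0],
  [-1, 0.016, 0, 0, 0],
  [-1, 0.016, 0, 0, 0],
  [-1, 0.016, 0, 0, 0],
  [-1, 0.016, 0, 0, 0],
  [-1, 0.016, 0, 0, 0],
  [-1, 0.016, 0, 0, 0],
  [-1, 0.016, 0, -0.01, 0],
  [-1, 0.006, 0, -0.02, 0],
  [-1, 0, 0, -0.01, 0],
  [-1, 0, 0, 0, 0],
])

```text
clock: 30.02
eef_pos: [425.1, 131.9, 115.9]
tool_rot: [3.131, -0.008, -2.825]
force: [0.9, -0.5, -2.6]
width: 21.3
```

```bash
python3 - <<'E'
from h import *
s,T=tool();print(s['eef_pos'],w2box(s['eef_pos']),s['force'])
b=box2w(-155,142);plan([(b[0],b[1],104,194.4,-1,8)])
p=snap('scene');cv2.imwrite('pics/s22.png',cv2.resize(p['image'][90:230,150:310],None,fx=4,fy=4))
E
```

```text
[425.07141633 131.88797301 115.94083835] [-198.74252586   -1.63567048] [ 0.8520442  -0.46631466 -2.59884288]
tilt deg: tool z [-0.011  0.008 -1.   ] clock 30.0167
[-1,-0.0056,0.0179,0.0016,0.008],
[-1,-0.0054,0.0179,0.0016,0.008],
[-1,-0.0053,0.0180,0.0016,0.008],
[-1,-0.0051,0.0180,0.0016,0.008],
[-1,-0.0050,0.0181,0.0016,0.008],
[-1,-0.0049,0.0181,0.0016,0.008],
[-1,-0.0047,0.0182,0.0016,0.008],
[-1,-0.0046,0.0182,0.0016,0.008],
```

View pics/s22.png

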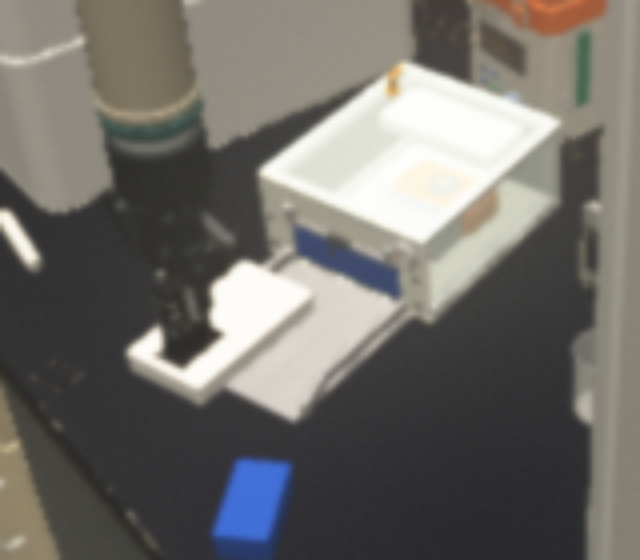

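The tray is empty and the flap hangs shut. I'll return the block to the bench.

Emit:
send_rows([
  [-1, -0.006, 0.018, 0, 0.008],
  [-1, -0.006, 0.018, 0, 0.008],
  [-1, -0.005, 0.018, 0, 0.008],
  [-1, -0.005, 0.018, 0, 0.008],
  [-1, -0.005, 0.018, 0, 0.008],
  [-1, -0.005, 0.018, 0, 0.008],
  [-1, -0.005, 0.018, 0, 0.008],
  [-1, -0.004, 0.017, 0.012, 0.008],
  [-1, 0, 0, 0.014, 0],
  [-1, 0, 0, 0.014, 0],
  [-1, 0, 0, 0, 0],
])

```text
clock: 30.98
eef_pos: [425.9, 289.3, 70.3]
tool_rot: [3.127, -0.003, -2.896]
force: [-0.4, -0.2, -3.2]
width: 21.4
```

```bash
python3 - <<'E'
from h import *
s,T=tool();print(s['eef_pos'],w2box(s['eef_pos']),s['force'])
b=box2w(-152,140);plan([(b[0],b[1],62,194.4,-1,3)])
E
```

```text
[425.93062414 289.25645563  70.26195764] [-149.81764256  147.93683152] [-0.44756311 -0.23524727 -3.21453945]
tilt deg: tool z [-0.007  0.013 -1.   ] clock 30.9833
[-1,0.0005,-0.0027,0.0027,-0.002],
[-1,0.0005,-0.0027,0.0027,-0.002],
[-1,0.0006,-0.0027,0.0027,-0.002],
```

Emit:
send_rows([
  [-1, 0, -0.003, 0.004, 0],
  [-1, 0, -0.003, 0.004, 0],
  [-1, 0, 0, 0.003, 0],
  [-1, 0, 0, 0, 0],
])

```text
clock: 31.32
eef_pos: [427.1, 284.4, 59.4]
tool_rot: [3.126, -0.002, -2.894]
force: [0.5, -0.3, -3.8]
width: 21.1
```

Emit:
send_rows([
  [-1, 0, 0, 0.002, 0],
  [-1, 0, 0, 0, 0],
])

```text
clock: 31.48
eef_pos: [427.6, 284.5, 59.7]
tool_rot: [3.125, 0.001, -2.895]
force: [0.1, 0.2, -3.5]
width: 21.1
```

Emit:
send_rows([
  [-1, 0, 0, 0.003, 0],
  [-1, 0, 0, 0.003, 0],
])

```text
clock: 31.65
eef_pos: [428.0, 285.6, 58.5]
tool_rot: [3.126, 0.005, -2.894]
force: [-10.1, -3.5, 44.2]
width: 21.5
```

Emit:
send_rows([
  [-1, 0, 0, -0.001, 0],
  [1, 0, 0, 0, 0],
  [1, 0, 0, 0, 0],
  [1, 0, 0, 0, 0],
  [1, 0, 0, -0.01, 0],
  [1, 0, 0, -0.03, 0],
  [1, 0, 0, -0.035, 0],
  [1, 0, 0, -0.035, 0],
  [1, 0.01, -0.02, -0.02, 0],
  [1, 0, -0.03, 0, 0],
  [1, 0, 0, 0, 0],
])

```text
clock: 32.57
eef_pos: [432.3, 231.6, 198.1]
tool_rot: [3.124, 0.009, -2.893]
force: [0.2, -1.3, -0.6]
width: 85.2
```

```bash
python3 - <<'E'
from h import *
s,T=tool();print(s['eef_pos'],s['force'],s['clock'])
p=snap('wrist','w23.png');X=pts(p,T@p['tool_from_camera']);d=w2box(X)
k=(X[...,2]>16)&(X[...,2]<28)&(d[...,1]>79)&(d[...,1]<240)&(d[...,0]<-5)&(d[...,0]>-260)
n,l,st,_=cv2.connectedComponentsWithStats(k.astype(np.uint8));k=l==1+np.argmax(st[1:,4])
print('board',cv2.minAreaRect(X[k][:,:2].astype(np.float32)),'y box min',np.percentile(d[k][:,1],1),np.percentile(X[k][:,2],[5,50,95]))
a=snap('scene','s24.png');t=snap('top','t24.png')
cv2.imwrite('pics/s24c.png',cv2.resize(a['image'][90:230,150:310],None,fx=4,fy=4))
cv2.imwrite('pics/t24c.png',cv2.resize(t['image'][115:285,130:360],None,fx=3.4,fy=3.4,interpolation=cv2.INTER_CUBIC))
E
```

```text
[432.32057011 231.60257834 198.09013267] [ 0.20562969 -1.29108963 -0.56825516] 32.5667
board ((462.944091796875, 294.72247314453125), (151.19615173339844, 80.1407699584961), 14.065081596374512) y box min 100.63589650146729 [20.70603051 22.17463881 25.85750103]
```

View pics/s24c.png

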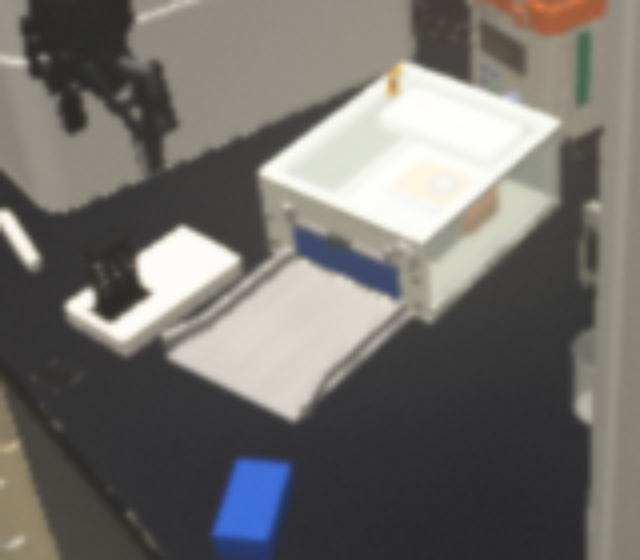

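View pics/t24c.png

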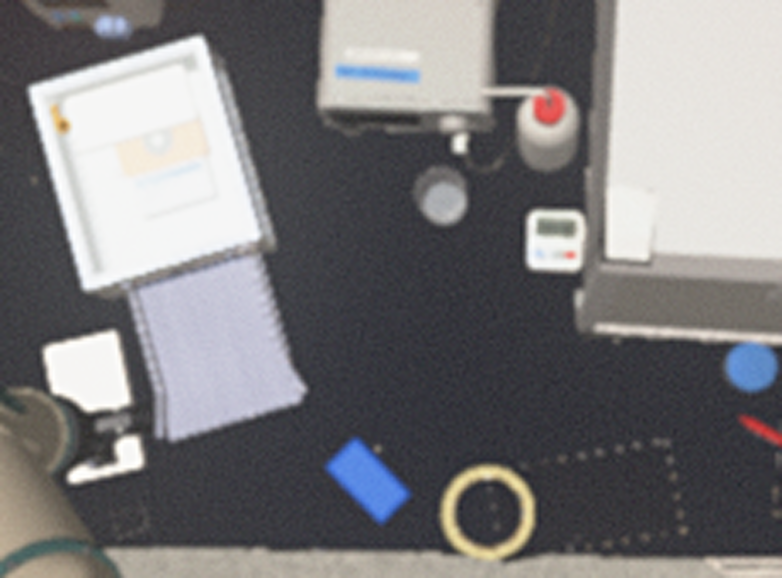

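View pics/w23.png

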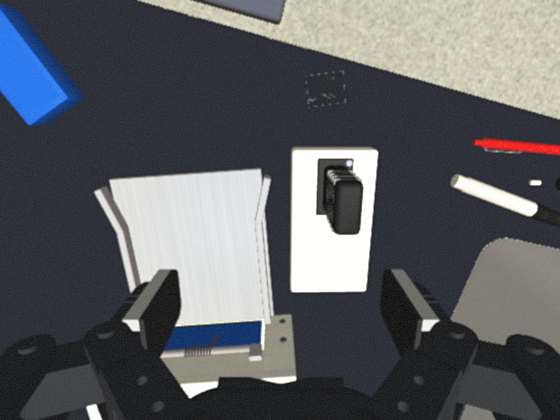

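```bash
python3 - <<'E'
from h import *
a=snap('scene');X=pts(a);b=w2box(X)
I=a['image'].astype(int);S=np.load('scene.npz')
def flap(X,I):
    b=w2box(X);k=(I[...,0]-I[...,2]>40)&(abs(b[...,1])<62)&(abs(b[...,0])<40)&(X[...,2]>5)&(X[...,2]<62)
    A=np.c_[X[k][:,2],np.ones(k.sum())];return k.sum(),np.linalg.lstsq(A,b[k][:,0],rcond=None)[0],np.median(b[k][:,0])
print('flap before',flap(S['X'],S['im'].astype(int)),'now',flap(X,I))
t=snap('top');im=cv2.resize(t['image'][115:285,130:260],None,fx=4,fy=4,interpolation=cv2.INTER_CUBIC)
for x,c in((49,(0,0,255)),(70,(0,160,0)),(115,(255,0,0))):
    q=[]
    for y in(-60,60):
        w=np.r_[box2w(x,y),34];u=t['K']@(t['R']@w+t['t']);u=u[:2]/u[2];q.append(tuple(int(v) for v in ((u-[130,115])*4)))
    cv2.line(im,q[0],q[1],c,1)
cv2.imwrite('pics/t25.png',im[:460])
E
```

```text
flap before (np.int64(81), array([-0.11010891,  1.14266281]), np.float64(-2.560076153580061)) now (np.int64(100), array([-0.04328077, -0.97381049]), np.float64(-2.5116975620181305))
```

View pics/t25.png

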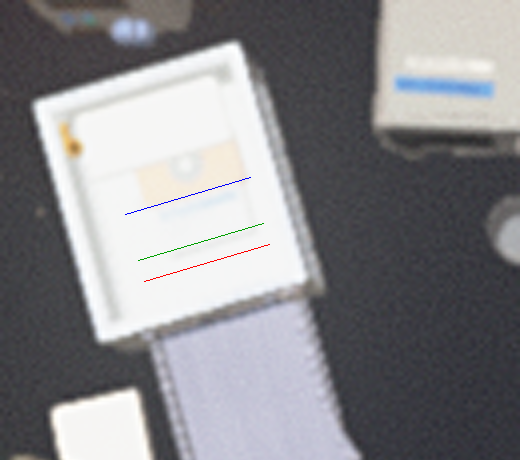

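```bash
python3 -c "
from cell import *
print(read_state()['clock'],read_state()['force']);print(finish_job())"
```

```text
32.8167 [-0.81162598 -0.4123555  -1.59854775]
the job is handed in; nothing more can be done
None
```

The cassette and the carton are both in the dry box, the flap has fallen shut behind them, and I handed the job in at about 33 s of the 72 s allowed.

I set the cassette crosswise on the tray and pushed it through with the push block. I then stood the block on the bench left of the tray, fetched the carton, and pushed it in the same way. So the two went in one after the other, not in a single push. Finally I stood the block back on the bench beside the tray.

Last checks:
- **Load:** the carton's rear edge is about 70 mm past the flap plane (49 mm needed), with the cassette ahead of it. Both are flat and right side up.
- **Flap:** its plane measures the same as before the start, so it is hanging shut.
- **Push block:** it stands upright on the bench about 25 mm left of the tray, and the tray is empty.
- **Other things:** the beaker, wash bottle, timer and tape look undisturbed in the last overhead picture; the tub and pen show only in part. I compared them by eye and did not re-measure them.

One reading was higher than intended: the wrist force briefly reached 44 N as I set the block down the last time. It came through the held block pressing on the bench, not through the arm or gripper body, and is well under the 120 N wrist limit.

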